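# Load the spectacle carrier and screw down its clamp bolt

### The arm

A 6-joint arm with a two-finger parallel gripper is mounted at the origin on the work surface. World frame = base frame: x ahead of the robot, y to its left, z up, the work surface at z = 0. Lengths are in mm, angles in rad, forces in N, time in s.
With the tool pointing down it reaches from about 300 to 825 mm from the base axis. Payload 5.4 kg.
Tool frame: the origin (TCP) lies between the finger pads; the fingertips stand 14 mm ahead of it and the grasp point (between the pads) lies 5 mm behind it; z points along the fingers, y is the line along which they close (so a half turn about z gives the same grasp; the last joint's range is limited). The gripper opens to 92 mm and grips with 3 to 60 N. Pads are 20 mm wide; open, the fingers measure 128 mm over their backs; the gripper's body (75 mm by 189 mm) begins 69 mm behind the grasp point.
Start: joints at [1.094, 0.158, 1.597, -0, 1.386, -0.21], TCP at [151.607, 554.636, 228.601] pointing down, gripper open.
Joint ranges: [-2.91, 2.91], [-0.94, 2.29], [0.18, 2.7], [-1.29, 4.43], [0.17, 2.64], [-3, 3]. Speed limits (rad/s): [2.57, 2.57, 3.14, 3.14, 3.14, 3.14].

### API

Orientations are given as a 3x3 rotation matrix whose columns are the frame's x, y, z axes.
In Python, from station import r gives the robot as it stands.
- The arm moves only by the tool jog_arm, never from a script. Its argument "commands" is a list of rows, each an object of numbers: "fingers": the opening, from -1 (shut) to 1 (fully open), so that 0 is half open; "dx", "dy", "dz": the shift along the tool's x, y, z in m; "rx", "ry", "rz": the turn, a rotation vector about the tool's x, y, z in degrees. In form: [{"fingers": .., "dx": .., "dy": .., "dz": .., "rx": .., "ry": .., "rz": ..}, ...]. A call has 1 to 12 rows; each row is the pose to reach, as a shift and turn from the pose commanded when the call began, along the tool's axes at that moment; what a row does not reach only later rows make up. A row lasts 1/10 s, in which the tool goes at most 50 mm and 8.59 degrees, less where a joint would pass 70% of its speed; a pose out of reach is approached as far as the arm can. A call with a gripper value outside its range is refused whole. The fingers move at their own pace and stop on an object; the grip force is fixed at half the most. Time passes only in rows, so rows that repeat a pose let the fingers close. It gives the time, the measured TCP pose, the force and the opening at its end, in the units of the state.
- r.get_obs(): the state, without advancing time (a new reading comes with each control period).
- r.grab_frame(name): name is "scene" or "side" or "wrist"; returns the picture (384x512x3 uint8, red, green, blue); there is no depth.
- r.camera_info(name): a dict with "intrinsics" (3x3 intrinsics, pixels), "D" ([k1, k2, p1, p2, k3] as OpenCV has them; the pictures are not rectified), "origin" and "rotation" of the camera in the world; the wrist camera has in their place "hand_eye" (4x4, takes a point from camera to tool coordinates, whose origin is the TCP and whose axes are the flange's). Camera axes: x right, y down, z forward; pixel columns grow to the right and rows downward; lengths in mm; the calibration is good to about 2 mm. A picture is of the moment at which its call begins: read the wrist's pose just before it. camera_info takes no time and is no camera call.
- r.finish_job(): hands the job in, once; it reports no verdict.
The state is a dict: "time": time; "qpos": joint angles; "qd": joint speeds; "tau": joint torques, N m; "eef_pos": TCP position; "tcp_rot": TCP orientation; "wrist_force": force on the tool from outside, world axes, zero at the start; "moment": the same for the moment, N m; "finger_gap": finger opening in mm.
Only numpy, scipy, OpenCV 4.12 (cv2) and the standard library are available. Lean on these libraries where they do the work, as an engineer would, in place of code of your own. Each camera call takes 0.05 s, during which the arm holds its last target. There are 200 camera calls.

### The job

Pack the spectacle carrier for the road: lift the grey dust plug out of the hub and seat it in its small cup, and lay every black spectacle case on the table flat in a cradle of its own on the cross-shaped carrier. Then take the clamp bolt from its stand, keep it upright, set it in the carrier's hub, turn it gently backward until you feel it drop into the thread start, and only then drive it forward until it is fully home. Leave the other things on the table where they are.

Things in the scene. Friction and masses are not known exactly. Their poses are not given: they have to be found in the camera images.
- carrier: Aluminium carrier, fixed: four arms 66 mm wide, 10 mm thick in a cross round a dark steel threaded hub. Origin on the table at the centre, on the hub's axis; x and y along the arms, z up. Each arm has a cradle for one case: a pocket 126 mm long (along the arm), 52 mm wide, floor 10 mm above the table, rails 4 mm thick standing 14 mm above the floor.
- hub_top (a point): Centre of the hub's mouth, 48 mm above the table. Round socket, outer radius 28 mm, 24 mm inside above the thread; bore through the thread 11.5 mm in radius. Coarse right-handed thread, two starts half a turn apart, at an unknown angle that differs each time. Starts are openings about 50 degrees wide.
- hub_floor (a point): Point on the hub's axis at table height. At its counter-clockwise side each thread start has a 4 mm stop that stands above the thread: a lug on top of the thread that is turned forward (clockwise from above) runs against it and cannot enter; turned backward it reaches the opening and drops in.
- bolt: Loose clamp bolt, about 0.3 kg, z up along its axis. Origin: centre of the flange's underside. Grey round flange 124 mm across, 6 mm thick (z 0 to 6); steel shank below, radius 10.5 mm, down to z = -51 mm (last 6 mm radius 8.5), its two lugs along x. Starts upright in the stand, flange on its rim. At home the flange is 3 mm above the cases' tops, over their inner ends.
- bolt_grip (a point): Centre of the bolt's black upright grip bar, 23 mm above the bolt's origin. The bar is 60 mm long (bolt's x), 16 mm thick (y), from z = 6 to 40 mm. Set in the hub with the lugs on top of the thread, the bolt's origin is 66 to 75 mm above the table (81 if a lug is on a stop). Turns with little friction, a millimetre or two of play.
- bolt_lugs (a point): Centre of two round lugs 6 mm thick, 31 mm below the bolt's origin, reaching 21.5 mm from the axis. Turned backward (counter-clockwise from above, at most half a turn) the bolt rises a little, then drops 10 mm by its weight into the start: origin 63 mm above the table. Then forward it sinks 4.3 mm per radian to a firm stop after about 2.1 rad: home, origin 55 mm above the table.
- stand: Fixed dark steel cup that holds the bolt at the start: outer radius 33 mm, inner radius 27 mm, rim 58 mm above the table. Origin under its centre, on the table.
- plug: Loose grey plastic dust plug, 0.06 kg, that closes the hub's mouth at the start. Origin: centre of its flange's underside, z up. Flange 54 mm across, 4 mm thick, resting on the hub's rim; above it a round knob 26 mm in diameter from z = 4 to 34 mm; below it a plain pin 18 mm in diameter, 18 mm long, that sits loosely in the hub.
- holder: Fixed small round aluminium cup for the dust plug: outer radius 20 mm, hole 24 mm in diameter and 23 mm deep, rim 26 mm above the table. Origin under its centre, on the table. Seated, the plug's pin is in the hole and its flange lies on the rim.
- cradle0 (a point): Centre of the floor of a cradle, on the arm along the carrier's +x axis, 100 mm from the carrier's centre, 10 mm above the table. Its orientation is the carrier's.
- case0: Closed hard black spectacle case, a rounded block 120 mm long (x), 46 mm wide (y), 42 mm high with a thin steel seam, about 0.09 kg, loose on the table. Origin at the centre of its underside, z up. None if absent this time.
- cradle1 (a point): Centre of the floor of a cradle, on the arm along the carrier's +y axis, 100 mm from the carrier's centre, 10 mm above the table. Its orientation is the carrier's.
- case1: Closed hard black spectacle case, a rounded block 120 mm long (x), 46 mm wide (y), 42 mm high with a thin steel seam, about 0.09 kg, loose on the table. Origin at the centre of its underside, z up. None if absent this time.
- cradle2 (a point): Centre of the floor of a cradle, on the arm along the carrier's -x axis, 100 mm from the carrier's centre, 10 mm above the table. Its orientation is the carrier's.
- case2: Closed hard black spectacle case, a rounded block 120 mm long (x), 46 mm wide (y), 42 mm high with a thin steel seam, about 0.09 kg, loose on the table. Origin at the centre of its underside, z up. None if absent this time.
- cradle3 (a point): Centre of the floor of a cradle, on the arm along the carrier's -y axis, 100 mm from the carrier's centre, 10 mm above the table. Its orientation is the carrier's.
- case3: Closed hard black spectacle case, a rounded block 120 mm long (x), 46 mm wide (y), 42 mm high with a thin steel seam, about 0.09 kg, loose on the table. Origin at the centre of its underside, z up. None if absent this time.
- tape: Bystander, not part of the job: roll of tape, 52 mm across, 18 mm high. Origin under its centre.
- marker: Bystander, not part of the job: marker pen, about 134 mm long, 14 mm thick, lying. Origin under its centre.
- spray: Bystander, not part of the job: spray bottle, 40 mm across, 110 mm high. Origin under its centre.
- stapler: Bystander, not part of the job: stapler, 120 x 34 x 40 mm. Origin under its centre.
- tagbox: Bystander, not part of the job: tag box, cardboard, 90 x 60 x 35 mm. Origin under its centre.
- glasses0: Bystander, not part of the job: spectacles, 130 x 125 mm, 47 mm high, open on the table. Origin under its front frame.
Mind the look-alikes: they are no part of the job. Leave any pink look-alike of the case3 alone.

How it is judged:
By the outcome, as a careful person would: the job done as asked, in the order asked, and still so for the second after the job is handed in, with the robot touching nothing.
Of case0, case1, case2, case3 only 2 to 4 are there at a start; the rules pass over those that are not, and their reading is None.
At some moment in a run one of case0, case1, case2, case3 may be knocked a few centimetres aside while the robot is not near it.
It also fails if it takes over 210 s, if anything falls off the work surface, if the arm or the gripper's body presses on something with over 40 N, if the wrist force passes 120 N, or if a joint passes its speed limit or range.

## Working session

There is one attempt and no reset: what is moved stays moved. The work goes in short steps, Python scripts to look and compute and a tool call to move; the robot and the scene stay as the last step left them, time stands still between calls to the robot, and variables do not carry over. Pictures are saved under pics/ and viewed, on a budget of 14 in all, crops included, one or two more only if the job needs it, and the job is handed in when it is done.

Besides the shell and the picture viewer there is one more tool, called after ">>>" as a command line: name --argument value ..., lists and objects as JSON in quotes. jog_arm: Moves the arm, as the interface text tells. Its arguments: {"type":"object","properties":{"commands":{"type":"array"}},"required":["commands"]}

```bash
mkdir -p pics; ls
cat > h.py <<'E'
import numpy as np, cv2
from station import r
def info(n):
    c=r.camera_info(n); K=np.array(c["intrinsics"]);D=np.array(c["D"],float)
    if n=="wrist":
        o=r.get_obs(); H=np.array(c["hand_eye"]); R=np.array(o["tcp_rot"])
        return K,D,np.array(o["eef_pos"])+R@H[:3,3],R@H[:3,:3]
    return K,D,np.array(c["origin"]),np.array(c["rotation"])
def grab(n,f=None):
    I=info(n); im=np.array(r.grab_frame(n))[:,:,::-1].copy()
    if f: cv2.imwrite("pics/"+f,im)
    return im,I
def ray(I,uv,z):
    K,D,o,R=I
    p=cv2.undistortPoints(np.array(uv,float).reshape(-1,1,2),K,D).reshape(-1,2)
    d=np.c_[p,np.ones(len(p))]@R.T
    return o+d*((z-o[2])/d[:,2])[:,None]
def proj(I,P):
    K,D,o,R=I
    return cv2.projectPoints(np.array(P,float).reshape(-1,3),cv2.Rodrigues(R.T)[0],-R.T@o,K,D)[0].reshape(-1,2)
E
python3 - <<'E'
from h import *
a,_=grab("scene","s0.png"); b,_=grab("side","d0.png"); w,_=grab("wrist","w0.png")
for n in("scene","side"):
    I=info(n); print(n,I[2].round(),I[3].round(2).tolist())
    print(proj(I,[[300,0,0],[500,0,0],[500,300,0],[500,-300,0]]).round().tolist())
print(r.camera_info("wrist")["hand_eye"]); o=r.get_obs(); print({k:np.round(v,3).tolist() for k,v in o.items()})
print(info("wrist")[0])
E
```

```text
pics
scene [1630. -287.  950.] [[0.26, 0.57, -0.78], [0.96, -0.16, 0.21], [-0.0, -0.81, -0.59]]
[[243.0, 182.0], [256.0, 214.0], [335.0, 200.0], [170.0, 228.0]]
side [ -83. -731.  690.] [[0.8, -0.32, 0.5], [-0.59, -0.46, 0.66], [0.02, -0.83, -0.56]]
[[208.0, 236.0], [263.0, 212.0], [214.0, 172.0], [333.0, 268.0]]
[[ 3.51692398e-04 -9.54888592e-01 -2.96964059e-01  8.49921634e+01]
 [ 9.99999871e-01  4.44943532e-04 -2.46424267e-04  3.56553157e-01]
 [ 3.67439959e-04 -2.96963934e-01  9.54888625e-01 -1.56067488e+02]
 [ 0.00000000e+00  0.00000000e+00  0.00000000e+00  1.00000000e+00]]
{'time': 0.15, 'qpos': [1.094, 0.159, 1.598, -0.0, 1.386, -0.21], 'qd': [-0.0, -0.002, -0.005, -0.002, -0.001, 0.002], 'tau': [0.0, -38.592, -32.243, 0.07, 0.035, -0.0], 'eef_pos': [151.412, 554.24, 227.874], 'tcp_rot': [[-0.965, 0.264, -0.001], [0.264, 0.965, -0.001], [0.0, -0.001, -1.0]], 'wrist_force': [-0.932, -0.467, -0.404], 'moment': [-0.026, 0.013, -0.005], 'finger_gap': 91.999}
[[332.25611687   0.         257.80837488]
 [  0.         332.25611687 192.59401161]
 [  0.           0.           1.        ]]
```

View pics/s0.png

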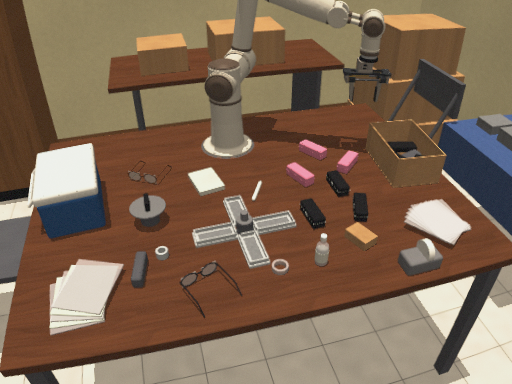

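View pics/d0.png

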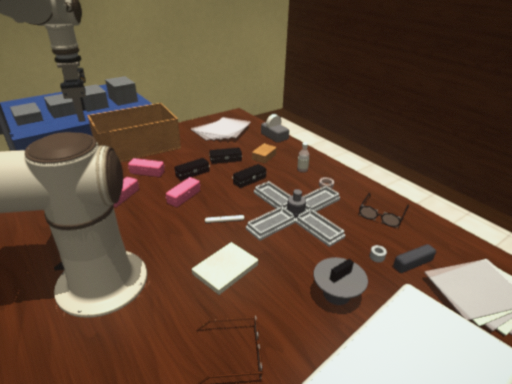

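The scene view shows three black cases at about (313,213), (338,183) and (360,206). The carrier and its plug are at (244,226), the bolt in its stand at (148,207), the holder at (162,252) and the tape at (280,267). The pink look-alikes are near (313,149), (300,174) and (347,161). Next I'll work out rough positions.

Run:
```python
from h import *
S=info("scene");Dd=info("side")
for n,uvs,uvd,z in [("caseA",(313,212),(250,175),30),("caseB",(338,182),(192,168),30),("caseC",(360,206),(226,155),30),("plugknob",(244,215),(297,196),75),("boltflange",(148,208),(341,280),61),("holder",(162,252),(378,253),20),("tape",(280,267),(327,182),9),("spray",(322,250),(303,158),50),("tag",(361,236),(264,150),30),("marker",(257,190),(224,218),7)]:
    print(n,ray(S,[uvs],z)[0].round(),ray(Dd,[uvd],z)[0].round())
# arm tips
print(ray(S,[(236,199),(292,218),(258,260),(198,239)],12).round().tolist())
```

```text
caseA [578. 181.  30.] [568. 166.  30.]
caseB [434. 336.  30.] [426. 323.  30.]
caseC [591. 352.  30.] [579. 338.  30.]
plugknob [585. -62.  75.] [568. -74.  75.]
boltflange [ 448. -363.   61.] [ 436. -375.   61.]
holder [ 630. -336.   20.] [ 623. -343.   20.]
tape [775.   3.   9.] [783.   2.   9.]
spray [779. 133.  50.] [779. 127.  50.]
tag [735. 287.  30.] [724. 290.  30.]
marker [373.  37.   7.] [378.  36.   7.]
[[413.0, -52.0, 12.0], [569.0, 109.0, 12.0], [732.0, -54.0, 12.0], [590.0, -218.0, 12.0]]
```

```bash
cat >> h.py <<'E'
def go(x,y,z,psi=None):
    "delta in tool axes from measured pose; psi = heading (deg) of tool x"
    o=r.get_obs();R=np.array(o["tcp_rot"]);p=np.array(o["eef_pos"])
    d=R.T@(np.array([x,y,z])-p)/1000
    rv=np.zeros(3)
    if psi is not None:
        a=np.radians(psi);c,s=np.cos(a),np.sin(a)
        T=np.array([[c,s,0],[s,-c,0],[0,0,-1.]])
        from scipy.spatial.transform import Rotation as Ro
        rv=Ro.from_matrix(R.T@T).as_rotvec(degrees=True)
    print("pos",p.round(1),"psi",np.degrees(np.arctan2(R[1,0],R[0,0])).round(1),"q6",round(o["qpos"][5],2),"t",round(o["time"],2),"gap",round(o["finger_gap"],1),"F",np.round(o["wrist_force"],1),"M",np.round(o["moment"],2))
    print("-> d",d.round(4),"rot",rv.round(2),"rows",max(np.linalg.norm(d)/.05,np.linalg.norm(rv)/8.59).round(1))
E
python3 -c "
from h import *
go(470,230,330,180)"
```

```text
pos [151.4 554.2 227.9] psi 164.7 q6 -0.21 t 0.15 gap 92.0 F [-0.9 -0.5 -0.4] M [-0.03  0.01 -0.01]
-> d [-0.3928 -0.2289 -0.1019] rot [ -0.08  -0.03 -15.29] rows 9.3
```

>>> jog_arm --commands '[{"dx": 0, "dy": 0, "dz": -0.102, "rz": -5}, {"dx": -0.393, "dy": -0.229, "dz": -0.102, "rz": -15.3}, {"dx": -0.393, "dy": -0.229, "dz": -0.102, "rz": -15.3}, {"dx": -0.393, "dy": -0.229, "dz": -0.102, "rz": -15.3}, {"dx": -0.393, "dy": -0.229, "dz": -0.102, "rz": -15.3}, {"dx": -0.393, "dy": -0.229, "dz": -0.102, "rz": -15.3}, {"dx": -0.393, "dy": -0.229, "dz": -0.102, "rz": -15.3}, {"dx": -0.393, "dy": -0.229, "dz": -0.102, "rz": -15.3}, {"dx": -0.393, "dy": -0.229, "dz": -0.102, "rz": -15.3}, {"dx": -0.393, "dy": -0.229, "dz": -0.102, "rz": -15.3}, {"dx": -0.393, "dy": -0.229, "dz": -0.102, "rz": -15.3}, {"dx": -0.393, "dy": -0.229, "dz": -0.102, "rz": -15.3}]'

```text
schema error: expected keys fingers, dx, dy, dz, rx, ry, rz
```

```bash
python3 -c "
from h import *
grab('wrist','w1.png');go(470,-150,380,180)"
```

```text
pos [151.4 554.3 228. ] psi 164.7 q6 -0.21 t 0.2 gap 91.8 F [0.1 0.8 0.2] M [-0.01 -0.02 -0.02]
-> d [-0.4929 -0.5956 -0.1514] rot [ -0.06  -0.02 -15.28] rows 15.8
```

View pics/w1.png

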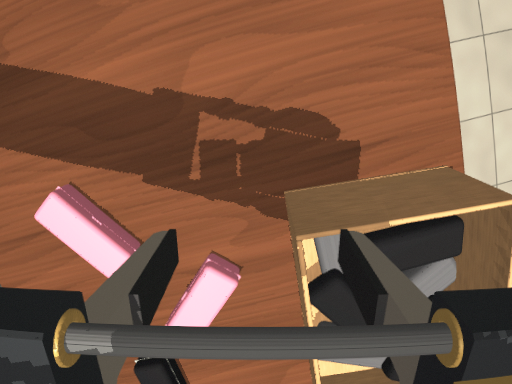

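The wrist view shows pink cases at (90,235) and (205,290), and the brown box at right with some dark contents. The fingers hide the rows below 230, so I'll turn the tool to look along +y.

```bash
python3 -c "
from h import *
go(520,130,340,90)"
```

```text
pos [151.4 554.3 228. ] psi 164.7 q6 -0.21 t 0.2 gap 91.8 F [0.1 0.8 0.2] M [-0.01 -0.02 -0.02]
-> d [-0.4673 -0.3123 -0.1117] rot [-6.000e-02  3.000e-02  7.472e+01] rows 11.5
```

>>> jog_arm --commands '[{"fingers": 1, "dx": 0, "dy": 0, "dz": -0.112, "rx": 0, "ry": 0, "rz": 8}, {"fingers": 1, "dx": -0.467, "dy": -0.312, "dz": -0.112, "rx": 0, "ry": 0, "rz": 74.7}, {"fingers": 1, "dx": -0.467, "dy": -0.312, "dz": -0.112, "rx": 0, "ry": 0, "rz": 74.7}, {"fingers": 1, "dx": -0.467, "dy": -0.312, "dz": -0.112, "rx": 0, "ry": 0, "rz": 74.7}, {"fingers": 1, "dx": -0.467, "dy": -0.312, "dz": -0.112, "rx": 0, "ry": 0, "rz": 74.7}, {"fingers": 1, "dx": -0.467, "dy": -0.312, "dz": -0.112, "rx": 0, "ry": 0, "rz": 74.7}, {"fingers": 1, "dx": -0.467, "dy": -0.312, "dz": -0.112, "rx": 0, "ry": 0, "rz": 74.7}, {"fingers": 1, "dx": -0.467, "dy": -0.312, "dz": -0.112, "rx": 0, "ry": 0, "rz": 74.7}, {"fingers": 1, "dx": -0.467, "dy": -0.312, "dz": -0.112, "rx": 0, "ry": 0, "rz": 74.7}, {"fingers": 1, "dx": -0.467, "dy": -0.312, "dz": -0.112, "rx": 0, "ry": 0, "rz": 74.7}, {"fingers": 1, "dx": -0.467, "dy": -0.312, "dz": -0.112, "rx": 0, "ry": 0, "rz": 74.7}, {"fingers": 1, "dx": -0.467, "dy": -0.312, "dz": -0.112, "rx": 0, "ry": 0, "rz": 74.7}]'

```text
time: 1.4
eef_pos: [510.9, 140.0, 339.1]
tcp_rot: [[0.0, 1.0, 0.0], [1.0, -0.0, 0.0], [0.0, 0.0, -1.0]]
wrist_force: [1.1, 0.9, 0.0]
finger_gap: 91.7
```

```bash
python3 -c "
from h import *
grab('wrist','w2.png');go(577,-180,340,90)"
```

```text
pos [515.1 134.3 339.3] psi 89.7 q6 0.04 t 1.45 gap 92.1 F [-0.8 -6.   0.3] M [-0.32  0.09 -0.01]
-> d [-0.3139  0.0638  0.0008] rot [ 0.18  0.24 -0.34] rows 6.4
```

View pics/w2.png

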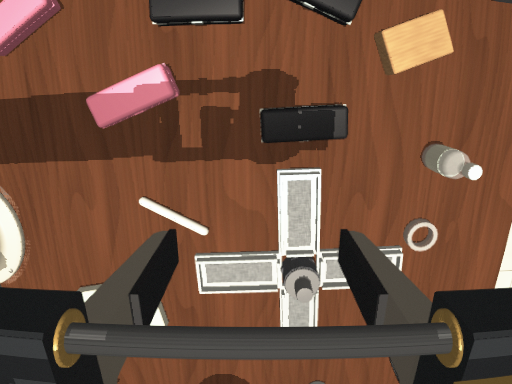

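The wrist view shows three black cases: one at (304,123), and two at the top edge near (197,10) and (330,5). The carrier is centred near (300,280). Next I'll look at the hub.

>>> jog_arm --commands '[{"fingers": 1, "dx": -0.314, "dy": 0.064, "dz": 0, "rx": 0, "ry": 0, "rz": 0}, {"fingers": 1, "dx": -0.314, "dy": 0.064, "dz": 0, "rx": 0, "ry": 0, "rz": 0}, {"fingers": 1, "dx": -0.314, "dy": 0.064, "dz": 0, "rx": 0, "ry": 0, "rz": 0}, {"fingers": 1, "dx": -0.314, "dy": 0.064, "dz": 0, "rx": 0, "ry": 0, "rz": 0}, {"fingers": 1, "dx": -0.314, "dy": 0.064, "dz": 0, "rx": 0, "ry": 0, "rz": 0}, {"fingers": 1, "dx": -0.314, "dy": 0.064, "dz": 0, "rx": 0, "ry": 0, "rz": 0}, {"fingers": 1, "dx": -0.314, "dy": 0.064, "dz": 0, "rx": 0, "ry": 0, "rz": 0}, {"fingers": 1, "dx": -0.314, "dy": 0.064, "dz": 0, "rx": 0, "ry": 0, "rz": 0}, {"fingers": 1, "dx": -0.314, "dy": 0.064, "dz": 0, "rx": 0, "ry": 0, "rz": 0}, {"fingers": 1, "dx": -0.314, "dy": 0.064, "dz": 0, "rx": 0, "ry": 0, "rz": 0}, {"fingers": 1, "dx": -0.314, "dy": 0.064, "dz": 0, "rx": 0, "ry": 0, "rz": 0}]'

```text
time: 2.55
eef_pos: [574.2, -170.4, 339.3]
tcp_rot: [[-0.002, 1.0, 0.0], [1.0, 0.002, 0.0], [0.0, 0.0, -1.0]]
wrist_force: [-0.3, 0.6, -0.7]
finger_gap: 92.1
```

```bash
cat >> h.py <<'E'
def black(im,I,zt=42):
    "black cases: min-area rect of dark blobs, cast at the top face height"
    hsv=cv2.cvtColor(im,cv2.COLOR_BGR2HSV)
    m=((hsv[:,:,2]<62)&(hsv[:,:,1]<110)).astype(np.uint8); m[230:]=0
    m=cv2.morphologyEx(m,cv2.MORPH_CLOSE,np.ones((5,5)))
    m=cv2.morphologyEx(m,cv2.MORPH_OPEN,np.ones((5,5)))
    for c in cv2.findContours(m,cv2.RETR_EXTERNAL,cv2.CHAIN_APPROX_NONE)[0]:
        if cv2.contourArea(c)<800: continue
        P=ray(I,c[:,0],zt)[:,:2].astype(np.float32)
        (x,y),(w,h),a=cv2.minAreaRect(P)
        if w<h: w,h,a=h,w,a+90
        print("dark",np.round(c[:,0].mean(0)),"xy",round(x,1),round(y,1),"size",round(w),round(h),"long-axis deg",round((a+90)%180-90,1))
E
python3 -c "
from h import *
im,I=grab('wrist','w3.png');go(577,-180,340,90);black(cv2.imread('pics/w3.png'),I)
hsv=cv2.cvtColor(im,cv2.COLOR_BGR2HSV)
m=((hsv[:,:,1]<60)&(hsv[:,:,2]>90)).astype(np.uint8)
m=cv2.morphologyEx(m,cv2.MORPH_CLOSE,np.ones((5,5)))
c=max(cv2.findContours(m,cv2.RETR_EXTERNAL,cv2.CHAIN_APPROX_NONE)[0],key=cv2.contourArea)
P=ray(I,c[:,0],12)[:,:2].astype(np.float32)
print(cv2.contourArea(c),cv2.boundingRect(c)); np.save('c.npy',P)
"
```

```text
pos [ 574.2 -170.6  339.3] psi 90.1 q6 -0.49 t 2.6 gap 92.1 F [ 0.8 -0.4  0.8] M [-0.03  0.07  0.04]
-> d [-0.0094  0.0028 -0.0007] rot [0.02 0.   0.13] rows 0.2
18236.5 (138, 0, 247, 191)
```

View pics/w3.png

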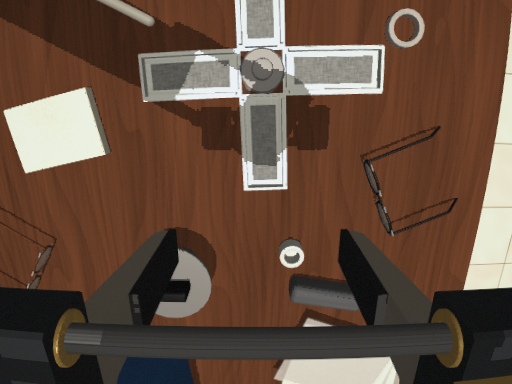

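The carrier's arm tips are at about (140,77), (384,69) and (265,188), with the plug at (262,69). The bolt flange is near (180,282) and the holder at (291,253).

```bash
python3 -c "
from h import *
I=info('wrist')
L=ray(I,[(139.5,54),(143,101)],24);Rr=ray(I,[(383,45),(383,93)],24);B=ray(I,[(244,189),(287,188)],24)
l,rr,b=L.mean(0),Rr.mean(0),B.mean(0)
print(l,rr,b,'mid',(l+rr)/2,'ang',np.degrees(np.arctan2(*(rr-l)[[1,0]])),np.linalg.norm(rr-l))
im=cv2.imread('pics/w3.png')
cv2.imwrite('pics/w3c.png',cv2.resize(im[40:105,225:300],None,fx=6,fy=6,interpolation=cv2.INTER_CUBIC))
print('plug',ray(I,[(262,70)],52),ray(I,[(262,67)],82))
print('holder',ray(I,[(292,257)],26))
print('bolt',ray(I,[(178,283)],64))
"
```

```text
[413.88549007 -67.58905469  24.        ] [745.35613331 -55.08601953  24.        ] [ 585.66196652 -225.8177636    24.        ] mid [579.62081169 -61.33753711  24.        ] ang 2.160166222920382 331.70636595494324
plug [[579.1040114 -60.5602062  52.       ]] [[578.66584101 -58.86686658  82.        ]]
holder [[ 628.65640098 -338.12715422   26.        ]]
bolt [[ 454.39377942 -362.51960499   64.        ]]
```

View pics/w3c.png

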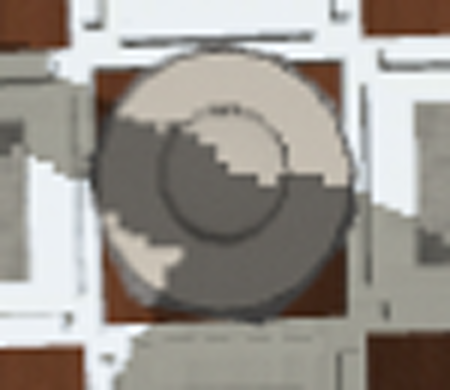

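Plug and carrier centre agree at about (579,-61), with the carrier turned +2.2°. I'll grasp the plug knob.

```bash
python3 -c "
from h import *
go(579,-60.5,71,90)"
```

```text
pos [ 574.2 -170.6  339.3] psi 90.1 q6 -0.49 t 2.6 gap 92.1 F [ 0.8 -0.4  0.8] M [-0.03  0.07  0.04]
-> d [0.1101 0.005  0.2683] rot [0.02 0.   0.13] rows 5.8
```

>>> jog_arm --commands '[{"fingers": 1, "dx": 0.11, "dy": 0.005, "dz": 0, "rx": 0, "ry": 0, "rz": 0}, {"fingers": 1, "dx": 0.11, "dy": 0.005, "dz": 0.05, "rx": 0, "ry": 0, "rz": 0}, {"fingers": 1, "dx": 0.11, "dy": 0.005, "dz": 0.1, "rx": 0, "ry": 0, "rz": 0}, {"fingers": 1, "dx": 0.11, "dy": 0.005, "dz": 0.15, "rx": 0, "ry": 0, "rz": 0}, {"fingers": 1, "dx": 0.11, "dy": 0.005, "dz": 0.2, "rx": 0, "ry": 0, "rz": 0}, {"fingers": 1, "dx": 0.11, "dy": 0.005, "dz": 0.22, "rx": 0, "ry": 0, "rz": 0}, {"fingers": 1, "dx": 0.11, "dy": 0.005, "dz": 0.24, "rx": 0, "ry": 0, "rz": 0}, {"fingers": 1, "dx": 0.11, "dy": 0.005, "dz": 0.26, "rx": 0, "ry": 0, "rz": 0}, {"fingers": 1, "dx": 0.11, "dy": 0.005, "dz": 0.268, "rx": 0, "ry": 0, "rz": 0}, {"fingers": 1, "dx": 0.11, "dy": 0.005, "dz": 0.268, "rx": 0, "ry": 0, "rz": 0}]'

```text
time: 3.6
eef_pos: [578.3, -61.3, 70.1]
tcp_rot: [[-0.001, 1.0, -0.002], [1.0, 0.001, 0.001], [0.001, -0.002, -1.0]]
wrist_force: [-0.4, -1.1, 0.5]
finger_gap: 92.1
```

>>> jog_arm --commands '[{"fingers": -1, "dx": 0, "dy": 0, "dz": 0, "rx": 0, "ry": 0, "rz": 0}, {"fingers": -1, "dx": 0, "dy": 0, "dz": 0, "rx": 0, "ry": 0, "rz": 0}, {"fingers": -1, "dx": 0, "dy": 0, "dz": 0, "rx": 0, "ry": 0, "rz": 0}, {"fingers": -1, "dx": 0, "dy": 0, "dz": 0, "rx": 0, "ry": 0, "rz": 0}, {"fingers": -1, "dx": 0, "dy": 0, "dz": 0, "rx": 0, "ry": 0, "rz": 0}, {"fingers": -1, "dx": 0, "dy": 0, "dz": 0, "rx": 0, "ry": 0, "rz": 0}, {"fingers": -1, "dx": 0, "dy": 0, "dz": 0, "rx": 0, "ry": 0, "rz": 0}, {"fingers": -1, "dx": 0, "dy": 0, "dz": 0, "rx": 0, "ry": 0, "rz": 0}]'

```text
time: 4.4
eef_pos: [579.0, -62.1, 70.9]
tcp_rot: [[-0.0, 1.0, -0.0], [1.0, 0.0, 0.0], [0.0, -0.0, -1.0]]
wrist_force: [0.3, 1.0, -0.7]
finger_gap: 29.9
```

```bash
python3 -c "
from h import *
go(628.5,-339,120,90)"
```

```text
pos [579.  -62.1  70.9] psi 90.0 q6 -0.31 t 4.4 gap 29.9 F [ 0.3  1.  -0.7] M [-0.11  0.06  0.01]
-> d [-0.2769  0.0494 -0.0491] rot [-0.01 -0.    0.01] rows 5.7
```

>>> jog_arm --commands '[{"fingers": -1, "dx": 0, "dy": 0, "dz": 0, "rx": 0, "ry": 0, "rz": 0}, {"fingers": -1, "dx": 0, "dy": 0, "dz": 0, "rx": 0, "ry": 0, "rz": 0}, {"fingers": -1, "dx": 0, "dy": 0, "dz": -0.05, "rx": 0, "ry": 0, "rz": 0}, {"fingers": -1, "dx": 0, "dy": 0, "dz": -0.1, "rx": 0, "ry": 0, "rz": 0}, {"fingers": -1, "dx": 0, "dy": 0, "dz": -0.15, "rx": 0, "ry": 0, "rz": 0}, {"fingers": -1, "dx": -0.05, "dy": 0, "dz": -0.18, "rx": 0, "ry": 0, "rz": 0}, {"fingers": -1, "dx": -0.1, "dy": 0, "dz": -0.18, "rx": 0, "ry": 0, "rz": 0}, {"fingers": -1, "dx": -0.15, "dy": 0.01, "dz": -0.18, "rx": 0, "ry": 0, "rz": 0}, {"fingers": -1, "dx": -0.2, "dy": 0.02, "dz": -0.18, "rx": 0, "ry": 0, "rz": 0}, {"fingers": -1, "dx": -0.25, "dy": 0.02, "dz": -0.18, "rx": 0, "ry": 0, "rz": 0}, {"fingers": -1, "dx": -0.3, "dy": 0.02, "dz": -0.18, "rx": 0, "ry": 0, "rz": 0}, {"fingers": -1, "dx": -0.35, "dy": 0.02, "dz": -0.18, "rx": 0, "ry": 0, "rz": 0}]'

```text
time: 5.6
eef_pos: [598.8, -405.0, 250.5]
tcp_rot: [[-0.0, 1.0, -0.0], [1.0, 0.0, 0.0], [0.0, -0.0, -1.0]]
wrist_force: [0.7, 0.7, -0.5]
finger_gap: 25.2
```

>>> jog_arm --commands '[{"fingers": -1, "dx": -0.03, "dy": 0, "dz": 0, "rx": 0, "ry": 0, "rz": 0}, {"fingers": -1, "dx": -0.03, "dy": 0, "dz": 0, "rx": 0, "ry": 0, "rz": 0}, {"fingers": -1, "dx": -0.03, "dy": 0, "dz": 0, "rx": 0, "ry": 0, "rz": 0}, {"fingers": -1, "dx": -0.03, "dy": 0, "dz": 0, "rx": 0, "ry": 0, "rz": 0}]'

```text
time: 6.0
eef_pos: [599.5, -431.8, 250.9]
tcp_rot: [[-0.002, 1.0, -0.0], [1.0, 0.002, 0.001], [0.001, -0.0, -1.0]]
wrist_force: [0.6, 0.5, 0.0]
finger_gap: 24.9
```

```bash
python3 -c "
from h import *
im,I=grab('wrist','w4.png');go(628.5,-339,120,90);np.savez('w4.npz',o=I[2],R=I[3])"
```

```text
pos [ 599.7 -431.6  251.2] psi 90.1 q6 -0.79 t 6.05 gap 25.3 F [-0.2 -0.3 -1. ] M [-0.06 -0.02 -0.01]
-> d [0.0925 0.029  0.1312] rot [ 0.   -0.02  0.11] rows 3.3
```

View pics/w4.png

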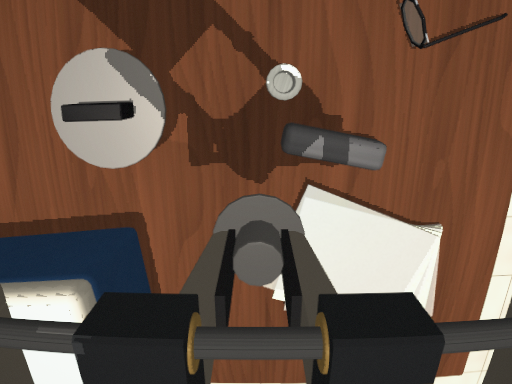

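The plug is held, and the pin points down at about (259,225). The holder hole is at about (284,82). The bolt flange is at about (108,108), with its bar roughly along world x. A blue cooler lies at lower left.

```bash
python3 -c "
from h import *
im=cv2.imread('pics/w4.png');K,D,_,_=info('wrist');z=np.load('w4.npz');I=(K,D,z['o'],z['R'])
hsv=cv2.cvtColor(im,cv2.COLOR_BGR2HSV)
m=(hsv[:,:,1]<70).astype(np.uint8)
for nm,(x0,y0,x1,y1),zz in(('holder',(255,55,312,112),26),('flange',(40,40,175,175),64)):
    q=np.zeros_like(m);q[y0:y1,x0:x1]=m[y0:y1,x0:x1]
    c=max(cv2.findContours(q,cv2.RETR_EXTERNAL,cv2.CHAIN_APPROX_NONE)[0],key=cv2.contourArea)
    P=ray(I,c[:,0],zz)[:,:2].astype(np.float32);print(nm,cv2.boundingRect(c),cv2.fitEllipse(P),cv2.minEnclosingCircle(P))
b=((hsv[:,:,2]<45)).astype(np.uint8);q=np.zeros_like(b);q[80:140,50:150]=b[80:140,50:150]
c=max(cv2.findContours(q,cv2.RETR_EXTERNAL,cv2.CHAIN_APPROX_NONE)[0],key=cv2.contourArea)
P=ray(I,c[:,0],98)[:,:2].astype(np.float32);print('bar',cv2.minAreaRect(P))
print('holder hole',ray(I,[(284,82)],26))
S=info('scene')
for uv,zz in(((103,213),0),((99,150),100),((99,150),150),((36,205),150)):print(uv,zz,ray(S,[uv],zz).round())
cv2.imwrite('pics/w4c.png',cv2.resize(im[40:180,40:320],None,fx=2.8,fy=2.8,interpolation=cv2.INTER_CUBIC))
"
```

```text
holder (266, 63, 36, 38) ((627.4407958984375, -337.3324279785156), (38.402809143066406, 39.023948669433594), 117.73435974121094) ((627.5615234375, -337.47222900390625), 20.00316047668457)
flange (51, 48, 115, 121) ((443.09375, -364.4393615722656), (121.9075698852539, 122.65806579589844), 96.19593811035156) ((443.1604919433594, -364.426025390625), 62.05400848388672)
bar ((448.92449951171875, -363.7950744628906), (69.78826904296875, 15.4572172164917), 0.7538642287254333)
holder hole [[ 627.81470042 -337.72387826   26.        ]]
(103, 213) 0 [[ 354. -530.    0.]]
(99, 150) 100 [[  69. -534.  100.]]
(99, 150) 150 [[ 161. -519.  150.]]
(36, 205) 150 [[ 457. -709.  150.]]
```

View pics/w4c.png

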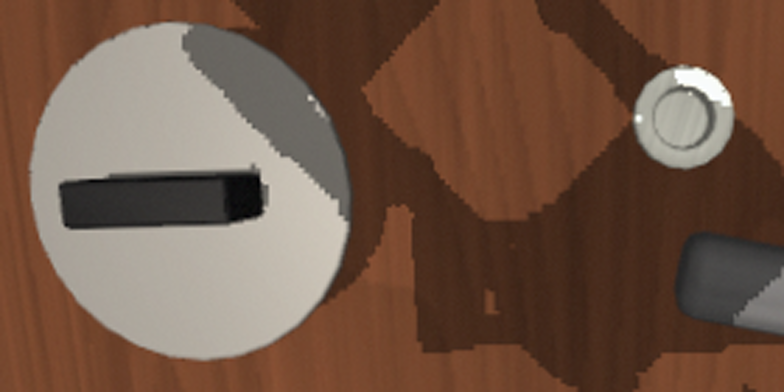

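>>> jog_arm --commands '[{"fingers": -1, "dx": 0.093, "dy": 0.028, "dz": 0, "rx": 0, "ry": 0, "rz": 0}, {"fingers": -1, "dx": 0.093, "dy": 0.028, "dz": 0.03, "rx": 0, "ry": 0, "rz": 0}, {"fingers": -1, "dx": 0.093, "dy": 0.028, "dz": 0.08, "rx": 0, "ry": 0, "rz": 0}, {"fingers": -1, "dx": 0.093, "dy": 0.028, "dz": 0.13, "rx": 0, "ry": 0, "rz": 0}, {"fingers": -1, "dx": 0.093, "dy": 0.028, "dz": 0.16, "rx": 0, "ry": 0, "rz": 0}, {"fingers": -1, "dx": 0.093, "dy": 0.028, "dz": 0.17, "rx": 0, "ry": 0, "rz": 0}, {"fingers": -1, "dx": 0.093, "dy": 0.028, "dz": 0.17, "rx": 0, "ry": 0, "rz": 0}, {"fingers": -1, "dx": 0.093, "dy": 0.028, "dz": 0.17, "rx": 0, "ry": 0, "rz": 0}]'

```text
time: 6.85
eef_pos: [628.7, -340.8, 84.0]
tcp_rot: [[-0.001, 1.0, 0.003], [1.0, 0.001, -0.003], [-0.003, 0.003, -1.0]]
wrist_force: [-0.9, -0.4, 0.2]
finger_gap: 25.4
```

```bash
python3 -c "
from h import *
go(627.5,-338.2,50,90)"
```

```text
pos [ 628.7 -340.8   84. ] psi 90.0 q6 -0.67 t 6.85 gap 25.4 F [-0.9 -0.4  0.2] M [-0.1   0.09  0.01]
-> d [ 0.0027 -0.0013  0.034 ] rot [0.2  0.15 0.05] rows 0.7
```

>>> jog_arm --commands '[{"fingers": -1, "dx": 0.0005, "dy": 0, "dz": 0.01, "rx": 0, "ry": 0, "rz": 0}, {"fingers": -1, "dx": 0.0005, "dy": 0, "dz": 0.01, "rx": 0, "ry": 0, "rz": 0}, {"fingers": -1, "dx": 0.0005, "dy": 0, "dz": 0.016, "rx": 0, "ry": 0, "rz": 0}, {"fingers": -1, "dx": 0.0005, "dy": 0, "dz": 0.022, "rx": 0, "ry": 0, "rz": 0}, {"fingers": -1, "dx": 0.0005, "dy": 0, "dz": 0.022, "rx": 0, "ry": 0, "rz": 0}, {"fingers": -1, "dx": 0.0005, "dy": 0, "dz": 0.022, "rx": 0, "ry": 0, "rz": 0}]'

```text
time: 7.45
eef_pos: [626.9, -339.5, 58.5]
tcp_rot: [[-0.0, 1.0, -0.001], [1.0, 0.0, 0.0], [0.0, -0.001, -1.0]]
wrist_force: [0.3, -0.5, -0.7]
finger_gap: 25.6
```

```bash
python3 -c "
from h import *
go(627.5,-338.2,50,90)"
```

```text
pos [ 626.9 -339.5   58.5] psi 90.0 q6 -0.67 t 7.45 gap 25.6 F [ 0.3 -0.5 -0.7] M [-0.06  0.03  0.01]
-> d [0.0013 0.0006 0.0085] rot [-0.03 -0.03  0.01] rows 0.2
```

Well inside the cup (8 mm past the rim) with no contact force. I'll lower it the rest of the way and release.

>>> jog_arm --commands '[{"fingers": -1, "dx": 0.001, "dy": 0.0005, "dz": 0.005, "rx": 0, "ry": 0, "rz": 0}, {"fingers": -1, "dx": 0.001, "dy": 0.0005, "dz": 0.009, "rx": 0, "ry": 0, "rz": 0}, {"fingers": -1, "dx": 0.001, "dy": 0.0005, "dz": 0.009, "rx": 0, "ry": 0, "rz": 0}, {"fingers": -1, "dx": 0.001, "dy": 0.0005, "dz": 0.009, "rx": 0, "ry": 0, "rz": 0}]'

```text
time: 7.85
eef_pos: [627.5, -338.6, 49.7]
tcp_rot: [[-0.0, 1.0, -0.0], [1.0, 0.0, 0.0], [0.0, -0.0, -1.0]]
wrist_force: [0.2, 0.1, -0.7]
finger_gap: 25.3
```

>>> jog_arm --commands '[{"fingers": 0.2, "dx": 0, "dy": 0, "dz": 0, "rx": 0, "ry": 0, "rz": 0}, {"fingers": 0.2, "dx": 0, "dy": 0, "dz": 0, "rx": 0, "ry": 0, "rz": 0}, {"fingers": 0.2, "dx": 0, "dy": 0, "dz": 0, "rx": 0, "ry": 0, "rz": 0}, {"fingers": 0.2, "dx": 0, "dy": 0, "dz": 0, "rx": 0, "ry": 0, "rz": 0}, {"fingers": 1, "dx": 0, "dy": 0, "dz": -0.05, "rx": 0, "ry": 0, "rz": 0}, {"fingers": 1, "dx": 0, "dy": 0, "dz": -0.1, "rx": 0, "ry": 0, "rz": 0}, {"fingers": 1, "dx": 0, "dy": 0, "dz": -0.15, "rx": 0, "ry": 0, "rz": 0}, {"fingers": 1, "dx": 0, "dy": 0, "dz": -0.2, "rx": 0, "ry": 0, "rz": 0}, {"fingers": 1, "dx": -0.05, "dy": 0, "dz": -0.2, "rx": 0, "ry": 0, "rz": 0}, {"fingers": 1, "dx": -0.1, "dy": 0, "dz": -0.2, "rx": 0, "ry": 0, "rz": 0}, {"fingers": 1, "dx": -0.1, "dy": 0, "dz": -0.2, "rx": 0, "ry": 0, "rz": 0}, {"fingers": 1, "dx": -0.1, "dy": 0, "dz": -0.2, "rx": 0, "ry": 0, "rz": 0}]'

```text
time: 9.05
eef_pos: [627.0, -439.6, 248.7]
tcp_rot: [[0.002, 1.0, -0.001], [1.0, -0.002, 0.001], [0.001, -0.001, -1.0]]
wrist_force: [-0.1, -0.6, 0.4]
finger_gap: 92.2
```

```bash
python3 -c "
from h import *
im,I=grab('wrist');go(530,170,300,90)
cv2.imwrite('pics/w5.png',im[0:300,80:480]); s,_=grab('scene','s5.png')
print(proj(I,[[627.5,-337.4,30],[627.5,-337.4,60]]))"
```

```text
pos [ 627.6 -438.4  249.5] psi 90.0 q6 -0.77 t 9.1 gap 91.6 F [0.5 0.8 0.5] M [-0.04 -0.01  0.01]
-> d [ 0.6084 -0.0976 -0.0499] rot [-0.02 -0.06  0.  ] rows 12.4
[[258.64599576  74.07083954]
 [258.74329516  72.57026882]]
```

View pics/w5.png

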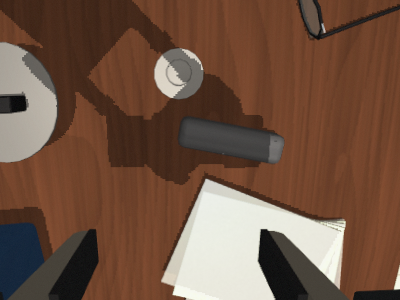

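The plug is seated in the holder at image (258,73), which matches the predicted pixel. Now to the cases.

>>> jog_arm --commands '[{"fingers": 1, "dx": 0.608, "dy": -0.098, "dz": -0.05, "rx": 0, "ry": 0, "rz": 0}, {"fingers": 1, "dx": 0.608, "dy": -0.098, "dz": -0.05, "rx": 0, "ry": 0, "rz": 0}, {"fingers": 1, "dx": 0.608, "dy": -0.098, "dz": -0.05, "rx": 0, "ry": 0, "rz": 0}, {"fingers": 1, "dx": 0.608, "dy": -0.098, "dz": -0.05, "rx": 0, "ry": 0, "rz": 0}, {"fingers": 1, "dx": 0.608, "dy": -0.098, "dz": -0.05, "rx": 0, "ry": 0, "rz": 0}, {"fingers": 1, "dx": 0.608, "dy": -0.098, "dz": -0.05, "rx": 0, "ry": 0, "rz": 0}, {"fingers": 1, "dx": 0.608, "dy": -0.098, "dz": -0.05, "rx": 0, "ry": 0, "rz": 0}, {"fingers": 1, "dx": 0.608, "dy": -0.098, "dz": -0.05, "rx": 0, "ry": 0, "rz": 0}, {"fingers": 1, "dx": 0.608, "dy": -0.098, "dz": -0.05, "rx": 0, "ry": 0, "rz": 0}, {"fingers": 1, "dx": 0.608, "dy": -0.098, "dz": -0.05, "rx": 0, "ry": 0, "rz": 0}, {"fingers": 1, "dx": 0.608, "dy": -0.098, "dz": -0.05, "rx": 0, "ry": 0, "rz": 0}, {"fingers": 1, "dx": 0.608, "dy": -0.098, "dz": -0.05, "rx": 0, "ry": 0, "rz": 0}]'

```text
time: 10.35
eef_pos: [530.7, 154.9, 299.5]
tcp_rot: [[-0.002, 1.0, 0.002], [1.0, 0.002, 0.0], [0.0, 0.002, -1.0]]
wrist_force: [1.7, 0.4, -0.0]
finger_gap: 91.6
```

>>> jog_arm --commands '[{"fingers": 1, "dx": 0, "dy": 0, "dz": 0, "rx": 0, "ry": 0, "rz": 0}, {"fingers": 1, "dx": 0, "dy": 0, "dz": 0, "rx": 0, "ry": 0, "rz": 0}, {"fingers": 1, "dx": 0, "dy": 0, "dz": 0, "rx": 0, "ry": 0, "rz": 0}, {"fingers": 1, "dx": 0, "dy": 0, "dz": 0, "rx": 0, "ry": 0, "rz": 0}]'

```text
time: 10.75
eef_pos: [532.4, 150.6, 298.4]
tcp_rot: [[0.001, 1.0, -0.0], [1.0, -0.001, -0.0], [-0.0, -0.0, -1.0]]
wrist_force: [0.4, 0.4, -0.6]
finger_gap: 92.1
```

```bash
python3 -c "
from h import *
im,I=grab('wrist','w6.png');go(573,181,160,90);black(im,I)"
```

```text
pos [532.5 150.6 298.4] psi 89.9 q6 0.06 t 10.8 gap 91.8 F [-0.3 -0.1  0.3] M [-0.06  0.06  0.03]
-> d [0.0305 0.0405 0.1384] rot [-0.01  0.01 -0.09] rows 2.9
dark [302. 124.] xy 587.2 196.1 size 95 47 long-axis deg 3.6
dark [171.  16.] xy 433.4 322.9 size 120 31 long-axis deg -1.9
```

View pics/w6.png

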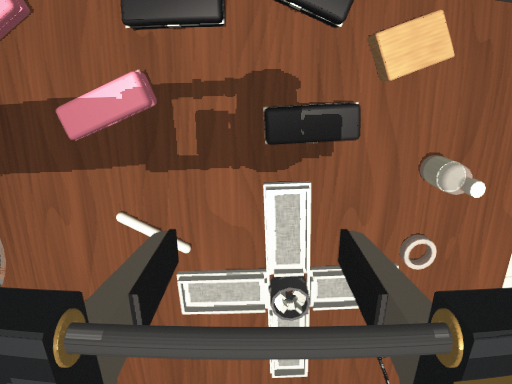

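Case A covers about x 264–360, y 101–144. Cases B (173,10) and C (320,5) are cut off at the top edge. I'll use a chroma-based mask instead.

```bash
sed -i 's/^    m=((hsv\[:,:,2\]<62).*/    i=im.astype(int); m=((i.max(2)-i.min(2)<24)\&(i.max(2)<125)).astype(np.uint8); m[240:]=0/; s/np.ones((5,5)))$/np.ones((7,7)))/' h.py
python3 -c "
from h import *
im=cv2.imread('pics/w6.png');I=info('wrist');black(im,I)
print(ray(I,[(312,122.5)],42))
go(575,190,160,94)"
```

```text
dark [312. 123.] xy 598.7 196.6 size 118 47 long-axis deg 3.7
dark [318.   8.] xy 599.3 323.4 size 81 28 long-axis deg 1.2
dark [173.  13.] xy 433.6 322.8 size 120 31 long-axis deg -1.9
[[598.76867231 197.24271757  42.        ]]
pos [532.5 150.6 298.4] psi 89.9 q6 0.06 t 10.8 gap 91.8 F [-0.3 -0.1  0.3] M [-0.06  0.06  0.03]
-> d [0.0395 0.0425 0.1384] rot [-0.01  0.01 -4.09] rows 3.0
```

```bash
python3 -c "
from h import *
go(598.7,196.6,110,3.7)"
```

```text
pos [532.5 150.6 298.4] psi 89.9 q6 0.06 t 10.8 gap 91.8 F [-0.3 -0.1  0.3] M [-0.06  0.06  0.03]
-> d [0.0462 0.0662 0.1883] rot [-0.000e+00  2.000e-02  8.621e+01] rows 10.0
```

>>> jog_arm --commands '[{"fingers": 1, "dx": 0.046, "dy": 0.066, "dz": 0.03, "rx": 0, "ry": 0, "rz": 86.2}, {"fingers": 1, "dx": 0.046, "dy": 0.066, "dz": 0.06, "rx": 0, "ry": 0, "rz": 86.2}, {"fingers": 1, "dx": 0.046, "dy": 0.066, "dz": 0.09, "rx": 0, "ry": 0, "rz": 86.2}, {"fingers": 1, "dx": 0.046, "dy": 0.066, "dz": 0.12, "rx": 0, "ry": 0, "rz": 86.2}, {"fingers": 1, "dx": 0.046, "dy": 0.066, "dz": 0.15, "rx": 0, "ry": 0, "rz": 86.2}, {"fingers": 1, "dx": 0.046, "dy": 0.066, "dz": 0.17, "rx": 0, "ry": 0, "rz": 86.2}, {"fingers": 1, "dx": 0.046, "dy": 0.066, "dz": 0.188, "rx": 0, "ry": 0, "rz": 86.2}, {"fingers": 1, "dx": 0.046, "dy": 0.066, "dz": 0.188, "rx": 0, "ry": 0, "rz": 86.2}, {"fingers": 1, "dx": 0.046, "dy": 0.066, "dz": 0.188, "rx": 0, "ry": 0, "rz": 86.2}, {"fingers": 1, "dx": 0.046, "dy": 0.066, "dz": 0.188, "rx": 0, "ry": 0, "rz": 86.2}, {"fingers": 1, "dx": 0.046, "dy": 0.066, "dz": 0.188, "rx": 0, "ry": 0, "rz": 86.2}, {"fingers": 1, "dx": 0.046, "dy": 0.066, "dz": 0.188, "rx": 0, "ry": 0, "rz": 86.2}]'

```text
time: 12.0
eef_pos: [598.5, 196.9, 110.3]
tcp_rot: [[0.998, 0.069, -0.0], [0.069, -0.998, -0.0], [-0.0, 0.0, -1.0]]
wrist_force: [0.2, 0.8, 0.6]
finger_gap: 92.2
```

>>> jog_arm --commands '[{"fingers": 1, "dx": 0, "dy": 0, "dz": 0, "rx": 0, "ry": 0, "rz": 0}, {"fingers": 1, "dx": 0, "dy": 0, "dz": 0, "rx": 0, "ry": 0, "rz": 0}]'

```text
time: 12.2
eef_pos: [598.4, 197.5, 110.5]
tcp_rot: [[0.998, 0.068, -0.0], [0.068, -0.998, -0.0], [-0.0, 0.0, -1.0]]
wrist_force: [0.5, 0.3, -0.0]
finger_gap: 92.2
```

```bash
python3 -c "
from h import *
go(598.7,196.6,30,3.7)"
```

```text
pos [598.4 197.5 110.5] psi 3.9 q6 1.63 t 12.2 gap 92.2 F [ 0.5  0.3 -0. ] M [-0.    0.13 -0.  ]
-> d [0.0003 0.0009 0.0805] rot [0.   0.   0.18] rows 1.6
```

>>> jog_arm --commands '[{"fingers": 1, "dx": 0, "dy": 0.001, "dz": 0.04, "rx": 0, "ry": 0, "rz": 0}, {"fingers": 1, "dx": 0, "dy": 0.001, "dz": 0.07, "rx": 0, "ry": 0, "rz": 0}, {"fingers": 1, "dx": 0, "dy": 0.001, "dz": 0.0805, "rx": 0, "ry": 0, "rz": 0}, {"fingers": 1, "dx": 0, "dy": 0.001, "dz": 0.0805, "rx": 0, "ry": 0, "rz": 0}, {"fingers": -1, "dx": 0, "dy": 0.001, "dz": 0.0805, "rx": 0, "ry": 0, "rz": 0}, {"fingers": -1, "dx": 0, "dy": 0.001, "dz": 0.0805, "rx": 0, "ry": 0, "rz": 0}, {"fingers": -1, "dx": 0, "dy": 0.001, "dz": 0.0805, "rx": 0, "ry": 0, "rz": 0}, {"fingers": -1, "dx": 0, "dy": 0.001, "dz": 0.0805, "rx": 0, "ry": 0, "rz": 0}, {"fingers": -1, "dx": 0, "dy": 0.001, "dz": 0.0805, "rx": 0, "ry": 0, "rz": 0}, {"fingers": -1, "dx": 0, "dy": 0.001, "dz": 0.0805, "rx": 0, "ry": 0, "rz": 0}, {"fingers": -1, "dx": 0, "dy": 0.001, "dz": 0.0805, "rx": 0, "ry": 0, "rz": 0}, {"fingers": -1, "dx": 0, "dy": 0.001, "dz": 0.0805, "rx": 0, "ry": 0, "rz": 0}]'

```text
time: 13.4
eef_pos: [598.6, 196.6, 30.3]
tcp_rot: [[0.998, 0.067, 0.0], [0.067, -0.998, -0.0], [0.0, 0.0, -1.0]]
wrist_force: [-0.5, -0.2, 1.5]
finger_gap: 45.9
```

```bash
python3 -c "
from h import *
go(679,-57.2,130,2.2)"
```

```text
pos [598.6 196.6  30.3] psi 3.8 q6 1.63 t 13.4 gap 45.9 F [-0.5 -0.2  1.5] M [-0.28  0.2  -0.03]
-> d [ 0.0634  0.2586 -0.0997] rot [ 0.01 -0.01  1.62] rows 5.7
```

>>> jog_arm --commands '[{"fingers": -1, "dx": 0, "dy": 0, "dz": -0.05, "rx": 0, "ry": 0, "rz": 0}, {"fingers": -1, "dx": 0, "dy": 0, "dz": -0.1, "rx": 0, "ry": 0, "rz": 0}, {"fingers": -1, "dx": 0.03, "dy": 0.05, "dz": -0.1, "rx": 0, "ry": 0, "rz": 1.6}, {"fingers": -1, "dx": 0.063, "dy": 0.1, "dz": -0.1, "rx": 0, "ry": 0, "rz": 1.6}, {"fingers": -1, "dx": 0.063, "dy": 0.15, "dz": -0.1, "rx": 0, "ry": 0, "rz": 1.6}, {"fingers": -1, "dx": 0.063, "dy": 0.2, "dz": -0.1, "rx": 0, "ry": 0, "rz": 1.6}, {"fingers": -1, "dx": 0.063, "dy": 0.24, "dz": -0.1, "rx": 0, "ry": 0, "rz": 1.6}, {"fingers": -1, "dx": 0.063, "dy": 0.2585, "dz": -0.1, "rx": 0, "ry": 0, "rz": 1.6}, {"fingers": -1, "dx": 0.063, "dy": 0.2585, "dz": -0.1, "rx": 0, "ry": 0, "rz": 1.6}, {"fingers": -1, "dx": 0.063, "dy": 0.2585, "dz": -0.1, "rx": 0, "ry": 0, "rz": 1.6}, {"fingers": -1, "dx": 0.063, "dy": 0.2585, "dz": -0.1, "rx": 0, "ry": 0, "rz": 1.6}]'

```text
time: 14.5
eef_pos: [678.2, -55.4, 129.6]
tcp_rot: [[0.999, 0.04, -0.001], [0.04, -0.999, 0.001], [-0.001, -0.001, -1.0]]
wrist_force: [-0.4, -0.6, -1.8]
finger_gap: 45.9
```

```bash
python3 -c "
from h import *
grab('wrist','w7.png');go(679,-57.2,41,2.2)"
```

```text
pos [678.3 -55.3 129.7] psi 2.3 q6 1.27 t 14.55 gap 45.3 F [-0.3  0.4 -1.1] M [ 0.01  0.19 -0.  ]
-> d [0.0007 0.002  0.0887] rot [-0.03  0.03  0.12] rows 1.8
```

View pics/w7.png

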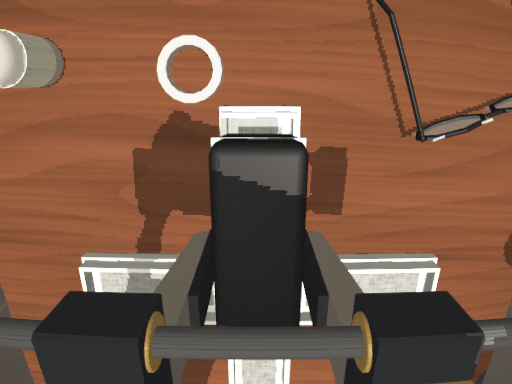

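The case is held level at about (258,230), over the arm tip at (260,120). The residual is about 2 mm in y, which matches the computed correction. I'll lower it.

```bash
python3 -c "
from h import *
I=info('wrist');print('tip outer',ray(I,[(219,108),(301,108)],24),'expect r~167 ->',579+167)
c=ray(I,[(259,139)],131);print('case end',c)"
```

```text
tip outer [[747.52742602 -22.05651673  24.        ]
 [750.12560129 -85.15743137  24.        ]] expect r~167 -> 746
case end [[739.6303019  -52.80101063 131.        ]]
```

>>> jog_arm --commands '[{"fingers": -1, "dx": 0.002, "dy": 0.0015, "dz": 0.03, "rx": 0, "ry": 0, "rz": 0}, {"fingers": -1, "dx": 0.002, "dy": 0.0015, "dz": 0.06, "rx": 0, "ry": 0, "rz": 0}, {"fingers": -1, "dx": 0.002, "dy": 0.0015, "dz": 0.075, "rx": 0, "ry": 0, "rz": 0}, {"fingers": -1, "dx": 0.002, "dy": 0.0015, "dz": 0.083, "rx": 0, "ry": 0, "rz": 0}, {"fingers": -1, "dx": 0.002, "dy": 0.0015, "dz": 0.088, "rx": 0, "ry": 0, "rz": 0}, {"fingers": -1, "dx": 0.002, "dy": 0.0015, "dz": 0.088, "rx": 0, "ry": 0, "rz": 0}, {"fingers": -1, "dx": 0.002, "dy": 0.0015, "dz": 0.088, "rx": 0, "ry": 0, "rz": 0}]'

```text
time: 15.25
eef_pos: [680.4, -58.2, 42.6]
tcp_rot: [[0.999, 0.039, -0.0], [0.039, -0.999, 0.0], [-0.0, -0.0, -1.0]]
wrist_force: [-2.2, 0.4, -1.6]
finger_gap: 45.3
```

```bash
python3 -c "
from h import *
go(679,-57.2,41,2.2)"
```

```text
pos [680.4 -58.2  42.6] psi 2.2 q6 1.27 t 15.25 gap 45.3 F [-2.2  0.4 -1.6] M [0.04 0.65 0.06]
-> d [-0.0014 -0.0011  0.0016] rot [-0.01  0.02  0.03] rows 0.0
```

>>> jog_arm --commands '[{"fingers": -1, "dx": -0.0005, "dy": -0.0005, "dz": 0.002, "rx": 0, "ry": 0, "rz": 0}, {"fingers": -1, "dx": -0.0005, "dy": -0.0005, "dz": 0.002, "rx": 0, "ry": 0, "rz": 0}, {"fingers": 1, "dx": -0.0005, "dy": -0.0005, "dz": 0.002, "rx": 0, "ry": 0, "rz": 0}, {"fingers": 1, "dx": -0.0005, "dy": -0.0005, "dz": 0.002, "rx": 0, "ry": 0, "rz": 0}, {"fingers": 1, "dx": -0.0005, "dy": -0.0005, "dz": 0.002, "rx": 0, "ry": 0, "rz": 0}, {"fingers": 1, "dx": -0.0005, "dy": -0.0005, "dz": 0.002, "rx": 0, "ry": 0, "rz": 0}, {"fingers": 1, "dx": -0.0005, "dy": -0.0005, "dz": 0.002, "rx": 0, "ry": 0, "rz": 0}, {"fingers": 1, "dx": -0.0005, "dy": -0.0005, "dz": 0.002, "rx": 0, "ry": 0, "rz": 0}, {"fingers": 1, "dx": 0, "dy": 0, "dz": -0.05, "rx": 0, "ry": 0, "rz": 0}, {"fingers": 1, "dx": 0, "dy": 0, "dz": -0.1, "rx": 0, "ry": 0, "rz": 0}, {"fingers": 1, "dx": 0, "dy": 0, "dz": -0.15, "rx": 0, "ry": 0, "rz": 0}, {"fingers": 1, "dx": 0, "dy": 0, "dz": -0.2, "rx": 0, "ry": 0, "rz": 0}]'

```text
time: 16.45
eef_pos: [680.3, -58.3, 242.1]
tcp_rot: [[0.999, 0.039, 0.0], [0.039, -0.999, -0.0], [0.0, 0.0, -1.0]]
wrist_force: [0.3, -0.2, -0.5]
finger_gap: 92.3
```

```bash
python3 -c "
from h import *
go(350,320,300,0)"
```

```text
pos [680.3 -58.3 242.1] psi 2.2 q6 1.27 t 16.45 gap 92.3 F [ 0.3 -0.2 -0.5] M [ 0.01  0.15 -0.01]
-> d [-0.3154 -0.3908 -0.058 ] rot [ 0.   -0.01  2.21] rows 10.1
```

>>> jog_arm --commands '[{"fingers": 1, "dx": -0.315, "dy": -0.39, "dz": -0.058, "rx": 0, "ry": 0, "rz": 2.2}, {"fingers": 1, "dx": -0.315, "dy": -0.39, "dz": -0.058, "rx": 0, "ry": 0, "rz": 2.2}, {"fingers": 1, "dx": -0.315, "dy": -0.39, "dz": -0.058, "rx": 0, "ry": 0, "rz": 2.2}, {"fingers": 1, "dx": -0.315, "dy": -0.39, "dz": -0.058, "rx": 0, "ry": 0, "rz": 2.2}, {"fingers": 1, "dx": -0.315, "dy": -0.39, "dz": -0.058, "rx": 0, "ry": 0, "rz": 2.2}, {"fingers": 1, "dx": -0.315, "dy": -0.39, "dz": -0.058, "rx": 0, "ry": 0, "rz": 2.2}, {"fingers": 1, "dx": -0.315, "dy": -0.39, "dz": -0.058, "rx": 0, "ry": 0, "rz": 2.2}, {"fingers": 1, "dx": -0.315, "dy": -0.39, "dz": -0.058, "rx": 0, "ry": 0, "rz": 2.2}, {"fingers": 1, "dx": -0.315, "dy": -0.39, "dz": -0.058, "rx": 0, "ry": 0, "rz": 2.2}, {"fingers": 1, "dx": -0.315, "dy": -0.39, "dz": -0.058, "rx": 0, "ry": 0, "rz": 2.2}, {"fingers": 1, "dx": -0.315, "dy": -0.39, "dz": -0.058, "rx": 0, "ry": 0, "rz": 2.2}, {"fingers": 1, "dx": -0.315, "dy": -0.39, "dz": -0.058, "rx": 0, "ry": 0, "rz": 2.2}]'

```text
time: 17.65
eef_pos: [350.2, 319.8, 298.3]
tcp_rot: [[1.0, 0.003, 0.001], [0.003, -1.0, 0.0], [0.001, -0.0, -1.0]]
wrist_force: [-0.5, 0.5, 0.3]
finger_gap: 91.8
```

>>> jog_arm --commands '[{"fingers": 1, "dx": 0, "dy": 0, "dz": 0, "rx": 0, "ry": 0, "rz": 0}, {"fingers": 1, "dx": 0, "dy": 0, "dz": 0, "rx": 0, "ry": 0, "rz": 0}, {"fingers": 1, "dx": 0, "dy": 0, "dz": 0, "rx": 0, "ry": 0, "rz": 0}]'

```text
time: 17.95
eef_pos: [351.5, 318.2, 297.7]
tcp_rot: [[1.0, -0.002, -0.0], [-0.002, -1.0, -0.0], [-0.0, 0.0, -1.0]]
wrist_force: [0.2, -0.1, 1.0]
finger_gap: 91.8
```

```bash
python3 -c "
from h import *
im,I=grab('wrist','w8.png');black(im,I);go(434,330,110,0)"
```

```text
dark [ 15. 215.] xy 276.1 663.0 size 59 51 long-axis deg -7.2
dark [ 11. 129.] xy 394.1 638.5 size 145 40 long-axis deg -11.2
dark [242.  93.] xy 430.4 336.7 size 117 45 long-axis deg 0.5
pos [351.4 318.3 297.7] psi -0.1 q6 2.05 t 18.0 gap 91.8 F [-0.4  0.7  0.3] M [-0.03  0.16  0.01]
-> d [ 0.0826 -0.0119  0.1877] rot [ 0.02  0.02 -0.11] rows 4.1
```

View pics/w8.png

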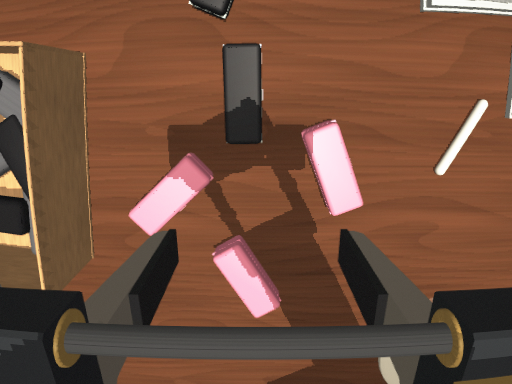

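B is clear at (242,93), giving (430.4,336.7) at 0.5°. The pink ones stay clear of the fingers. I'll grasp B.

>>> jog_arm --commands '[{"fingers": 1, "dx": 0.079, "dy": -0.0185, "dz": 0.04, "rx": 0, "ry": 0, "rz": -0.5}, {"fingers": 1, "dx": 0.079, "dy": -0.0185, "dz": 0.09, "rx": 0, "ry": 0, "rz": -0.5}, {"fingers": 1, "dx": 0.079, "dy": -0.0185, "dz": 0.14, "rx": 0, "ry": 0, "rz": -0.5}, {"fingers": 1, "dx": 0.079, "dy": -0.0185, "dz": 0.18, "rx": 0, "ry": 0, "rz": -0.5}, {"fingers": 1, "dx": 0.079, "dy": -0.0185, "dz": 0.19, "rx": 0, "ry": 0, "rz": -0.5}, {"fingers": 1, "dx": 0.079, "dy": -0.0185, "dz": 0.19, "rx": 0, "ry": 0, "rz": -0.5}, {"fingers": 1, "dx": 0.079, "dy": -0.0185, "dz": 0.19, "rx": 0, "ry": 0, "rz": -0.5}, {"fingers": 1, "dx": 0.079, "dy": -0.0185, "dz": 0.19, "rx": 0, "ry": 0, "rz": -0.5}]'

```text
time: 18.8
eef_pos: [431.5, 338.3, 110.6]
tcp_rot: [[1.0, 0.009, 0.004], [0.009, -1.0, 0.002], [0.004, -0.002, -1.0]]
wrist_force: [-0.5, -0.5, 0.7]
finger_gap: 92.3
```

```bash
python3 -c "
from h import *
go(430.4,336.7,30.3,0.5)"
```

```text
pos [431.5 338.3 110.6] psi 0.5 q6 2.01 t 18.8 gap 92.3 F [-0.5 -0.5  0.7] M [ 0.07  0.17 -0.03]
-> d [-0.0014  0.0017  0.0802] rot [-0.11 -0.23 -0.  ] rows 1.6
```

>>> jog_arm --commands '[{"fingers": 1, "dx": -0.001, "dy": 0.001, "dz": 0.04, "rx": 0, "ry": 0, "rz": 0}, {"fingers": 1, "dx": -0.001, "dy": 0.001, "dz": 0.07, "rx": 0, "ry": 0, "rz": 0}, {"fingers": 1, "dx": -0.001, "dy": 0.001, "dz": 0.077, "rx": 0, "ry": 0, "rz": 0}, {"fingers": 1, "dx": -0.001, "dy": 0.001, "dz": 0.077, "rx": 0, "ry": 0, "rz": 0}, {"fingers": -1, "dx": -0.001, "dy": 0.001, "dz": 0.077, "rx": 0, "ry": 0, "rz": 0}, {"fingers": -1, "dx": -0.001, "dy": 0.001, "dz": 0.077, "rx": 0, "ry": 0, "rz": 0}, {"fingers": -1, "dx": -0.001, "dy": 0.001, "dz": 0.077, "rx": 0, "ry": 0, "rz": 0}, {"fingers": -1, "dx": -0.001, "dy": 0.001, "dz": 0.077, "rx": 0, "ry": 0, "rz": 0}, {"fingers": -1, "dx": -0.001, "dy": 0.001, "dz": 0.077, "rx": 0, "ry": 0, "rz": 0}, {"fingers": -1, "dx": -0.001, "dy": 0.001, "dz": 0.077, "rx": 0, "ry": 0, "rz": 0}, {"fingers": -1, "dx": -0.001, "dy": 0.001, "dz": 0.077, "rx": 0, "ry": 0, "rz": 0}, {"fingers": -1, "dx": -0.001, "dy": 0.001, "dz": 0.077, "rx": 0, "ry": 0, "rz": 0}]'

```text
time: 20.0
eef_pos: [428.7, 336.7, 31.1]
tcp_rot: [[1.0, 0.009, 0.0], [0.009, -1.0, -0.0], [0.0, 0.0, -1.0]]
wrist_force: [-0.5, -0.7, 1.5]
finger_gap: 45.6
```

```bash
python3 -c "
from h import *
go(480,-64.5,130,2.2)"
```

```text
pos [428.7 336.7  31.1] psi 0.5 q6 2.01 t 20.0 gap 45.6 F [-0.5 -0.7  1.5] M [-0.09  0.21 -0.02]
-> d [ 0.0477  0.4016 -0.0989] rot [ 0.   -0.   -1.69] rows 8.3
```

>>> jog_arm --commands '[{"fingers": -1, "dx": 0, "dy": 0, "dz": -0.05, "rx": 0, "ry": 0, "rz": 0}, {"fingers": -1, "dx": 0, "dy": 0, "dz": -0.1, "rx": 0, "ry": 0, "rz": 0}, {"fingers": -1, "dx": 0.046, "dy": 0.402, "dz": -0.1, "rx": 0, "ry": 0, "rz": -1.7}, {"fingers": -1, "dx": 0.046, "dy": 0.402, "dz": -0.1, "rx": 0, "ry": 0, "rz": -1.7}, {"fingers": -1, "dx": 0.046, "dy": 0.402, "dz": -0.1, "rx": 0, "ry": 0, "rz": -1.7}, {"fingers": -1, "dx": 0.046, "dy": 0.402, "dz": -0.1, "rx": 0, "ry": 0, "rz": -1.7}, {"fingers": -1, "dx": 0.046, "dy": 0.402, "dz": -0.1, "rx": 0, "ry": 0, "rz": -1.7}, {"fingers": -1, "dx": 0.046, "dy": 0.402, "dz": -0.1, "rx": 0, "ry": 0, "rz": -1.7}, {"fingers": -1, "dx": 0.046, "dy": 0.402, "dz": -0.1, "rx": 0, "ry": 0, "rz": -1.7}, {"fingers": -1, "dx": 0.046, "dy": 0.402, "dz": -0.1, "rx": 0, "ry": 0, "rz": -1.7}, {"fingers": -1, "dx": 0.046, "dy": 0.402, "dz": -0.1, "rx": 0, "ry": 0, "rz": -1.7}, {"fingers": -1, "dx": 0.046, "dy": 0.402, "dz": -0.1, "rx": 0, "ry": 0, "rz": -1.7}]'

```text
time: 21.2
eef_pos: [478.1, -65.9, 130.8]
tcp_rot: [[0.999, 0.036, -0.0], [0.036, -0.999, 0.0], [-0.0, -0.001, -1.0]]
wrist_force: [-0.9, -0.0, -0.7]
finger_gap: 45.8
```

>>> jog_arm --commands '[{"fingers": -1, "dx": 0, "dy": 0, "dz": 0, "rx": 0, "ry": 0, "rz": 0}, {"fingers": -1, "dx": 0, "dy": 0, "dz": 0, "rx": 0, "ry": 0, "rz": 0}, {"fingers": -1, "dx": 0, "dy": 0, "dz": 0, "rx": 0, "ry": 0, "rz": 0}, {"fingers": -1, "dx": 0, "dy": 0, "dz": 0, "rx": 0, "ry": 0, "rz": 0}]'

```text
time: 21.6
eef_pos: [478.2, -64.0, 131.0]
tcp_rot: [[0.999, 0.04, -0.0], [0.04, -0.999, 0.0], [-0.0, -0.0, -1.0]]
wrist_force: [0.4, 0.4, -0.9]
finger_gap: 45.5
```

```bash
python3 -c "
from h import *
im,I=grab('wrist','w9.png');go(478.5,-64.5,42,2.2);cv2.imwrite('pics/w9c.png',im[0:300])"
```

```text
pos [478.3 -64.2 131. ] psi 2.3 q6 1.15 t 21.65 gap 45.7 F [-0.6  0.5 -0.3] M [ 0.    0.17 -0.01]
-> d [0.0002 0.0003 0.089 ] rot [-0.    0.    0.09] rows 1.8
```

View pics/w9c.png

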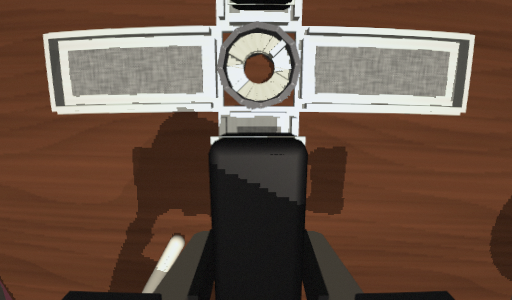

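The case at (258,215) is aligned with its arm, whose rails are at cols 219–299. The open hub ring is centred at about (260,65). I'll lower and release.

>>> jog_arm --commands '[{"fingers": -1, "dx": 0, "dy": 0, "dz": 0.03, "rx": 0, "ry": 0, "rz": 0}, {"fingers": -1, "dx": 0, "dy": 0, "dz": 0.06, "rx": 0, "ry": 0, "rz": 0}, {"fingers": -1, "dx": 0, "dy": 0, "dz": 0.075, "rx": 0, "ry": 0, "rz": 0}, {"fingers": -1, "dx": 0, "dy": 0, "dz": 0.083, "rx": 0, "ry": 0, "rz": 0}, {"fingers": -1, "dx": 0, "dy": 0, "dz": 0.0885, "rx": 0, "ry": 0, "rz": 0}, {"fingers": -1, "dx": 0, "dy": 0, "dz": 0.0885, "rx": 0, "ry": 0, "rz": 0}, {"fingers": -1, "dx": 0, "dy": 0, "dz": 0.0885, "rx": 0, "ry": 0, "rz": 0}]'

```text
time: 22.35
eef_pos: [479.0, -65.2, 43.4]
tcp_rot: [[0.999, 0.039, 0.002], [0.039, -0.999, -0.001], [0.002, 0.001, -1.0]]
wrist_force: [-0.0, 0.2, -0.6]
finger_gap: 45.8
```

```bash
python3 -c "
from h import *
go(600,350,300,0)
im=cv2.imread('pics/w9.png');K,D,_,_=info('wrist');c=r.camera_info('wrist');H=np.array(c['hand_eye'])
a=np.radians(2.3);R=np.array([[np.cos(a),np.sin(a),0],[np.sin(a),-np.cos(a),0],[0,0,-1.]]);o=np.array([478.3,-64.2,131.0])+R@H[:3,3];I=(K,D,o,R@H[:3,:3])
print('ring',ray(I,[(260,65)],48),'edges',ray(I,[(219,65),(301,65),(260,22),(260,108)],48)[:,:2].round(1).tolist(),'bore',ray(I,[(259,68)],30))
t=ray(I,[(46,34),(52,111),(474,36),(466,114)],24);print(t.round(1).tolist())"
```

```text
pos [479.  -65.2  43.4] psi 2.2 q6 1.15 t 22.35 gap 45.8 F [-0.   0.2 -0.6] M [0.04 0.13 0.04]
-> d [ 0.1373 -0.41   -0.2567] rot [ 0.04 -0.09  2.22] rows 10.1
ring [[578.79191776 -61.18682435  48.        ]] edges [[577.8, -33.2], [580.1, -89.2], [606.5, -60.0], [549.9, -62.4]] bore [[577.97541932 -60.61644323  30.        ]]
[[601.6, 104.7, 24.0], [542.4, 104.9, 24.0], [613.8, -225.9, 24.0], [553.6, -229.4, 24.0]]
```

>>> jog_arm --commands '[{"fingers": -1, "dx": 0, "dy": 0, "dz": 0.001, "rx": 0, "ry": 0, "rz": 0}, {"fingers": 1, "dx": 0, "dy": 0, "dz": 0.001, "rx": 0, "ry": 0, "rz": 0}, {"fingers": 1, "dx": 0, "dy": 0, "dz": 0.001, "rx": 0, "ry": 0, "rz": 0}, {"fingers": 1, "dx": 0, "dy": 0, "dz": 0.001, "rx": 0, "ry": 0, "rz": 0}, {"fingers": 1, "dx": 0, "dy": 0, "dz": 0.001, "rx": 0, "ry": 0, "rz": 0}, {"fingers": 1, "dx": 0, "dy": 0, "dz": 0.001, "rx": 0, "ry": 0, "rz": 0}, {"fingers": 1, "dx": 0, "dy": 0, "dz": 0.001, "rx": 0, "ry": 0, "rz": 0}, {"fingers": 1, "dx": 0, "dy": 0, "dz": -0.05, "rx": 0, "ry": 0, "rz": 0}, {"fingers": 1, "dx": 0, "dy": 0, "dz": -0.1, "rx": 0, "ry": 0, "rz": 0}, {"fingers": 1, "dx": 0, "dy": 0, "dz": -0.15, "rx": 0, "ry": 0, "rz": 0}, {"fingers": 1, "dx": 0, "dy": 0, "dz": -0.2, "rx": 0, "ry": 0, "rz": 0}, {"fingers": 1, "dx": 0, "dy": 0, "dz": -0.21, "rx": 0, "ry": 0, "rz": 0}]'

```text
time: 23.55
eef_pos: [481.2, -66.0, 259.4]
tcp_rot: [[0.999, 0.039, 0.011], [0.039, -0.999, -0.004], [0.011, 0.005, -1.0]]
wrist_force: [0.5, 0.1, 1.3]
finger_gap: 92.2
```

>>> jog_arm --commands '[{"fingers": 1, "dx": 0.015, "dy": -0.395, "dz": 0, "rx": 0, "ry": 0, "rz": 2.2}, {"fingers": 1, "dx": 0.015, "dy": -0.395, "dz": 0, "rx": 0, "ry": 0, "rz": 2.2}, {"fingers": 1, "dx": 0.015, "dy": -0.395, "dz": 0, "rx": 0, "ry": 0, "rz": 2.2}, {"fingers": 1, "dx": 0.015, "dy": -0.395, "dz": 0, "rx": 0, "ry": 0, "rz": 2.2}, {"fingers": 1, "dx": 0.015, "dy": -0.395, "dz": 0, "rx": 0, "ry": 0, "rz": 2.2}, {"fingers": 1, "dx": 0.015, "dy": -0.395, "dz": 0, "rx": 0, "ry": 0, "rz": 2.2}, {"fingers": 1, "dx": 0.015, "dy": -0.395, "dz": 0, "rx": 0, "ry": 0, "rz": 2.2}, {"fingers": 1, "dx": 0.015, "dy": -0.395, "dz": 0, "rx": 0, "ry": 0, "rz": 2.2}, {"fingers": 1, "dx": 0.015, "dy": -0.395, "dz": 0, "rx": 0, "ry": 0, "rz": 2.2}, {"fingers": 1, "dx": 0.015, "dy": -0.395, "dz": 0, "rx": 0, "ry": 0, "rz": 2.2}, {"fingers": 1, "dx": 0.015, "dy": -0.395, "dz": 0, "rx": 0, "ry": 0, "rz": 2.2}, {"fingers": 1, "dx": 0.015, "dy": -0.395, "dz": 0, "rx": 0, "ry": 0, "rz": 2.2}]'

```text
time: 24.75
eef_pos: [478.3, 329.0, 252.3]
tcp_rot: [[1.0, -0.002, -0.0], [-0.002, -1.0, -0.0], [-0.0, 0.0, -1.0]]
wrist_force: [0.5, -0.8, -0.6]
finger_gap: 91.8
```

```bash
python3 -c "
from h import *
im,I=grab('wrist','w10.png');black(im,I);go(600,345,110,-30)"
```

```text
dark [233.  67.] xy 584.7 355.5 size 117 46 long-axis deg -22.7
pos [478.3 329.1 252.5] psi -0.1 q6 1.97 t 24.8 gap 91.9 F [ 0.2  0.1 -0.2] M [-0.    0.07 -0.  ]
-> d [ 0.1216 -0.0161  0.1425] rot [ 1.00e-02 -0.00e+00  2.99e+01] rows 3.8
```

View pics/w10.png

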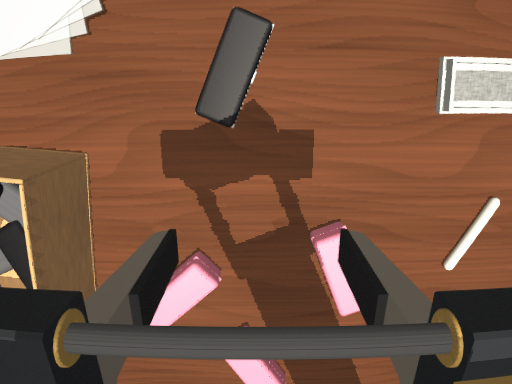

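C lies at (584.7,355.5) at −22.7°, in the clear.

```bash
python3 -c "
from h import *
go(584.7,355.5,110,-22.7)"
```

```text
pos [478.3 329.1 252.5] psi -0.1 q6 1.97 t 24.8 gap 91.9 F [ 0.2  0.1 -0.2] M [-0.    0.07 -0.  ]
-> d [ 0.1063 -0.0266  0.1425] rot [ 1.00e-02 -0.00e+00  2.26e+01] rows 3.6
```

>>> jog_arm --commands '[{"fingers": 1, "dx": 0.05, "dy": -0.0265, "dz": 0, "rx": 0, "ry": 0, "rz": 8}, {"fingers": 1, "dx": 0.106, "dy": -0.0265, "dz": 0.04, "rx": 0, "ry": 0, "rz": 16}, {"fingers": 1, "dx": 0.106, "dy": -0.0265, "dz": 0.09, "rx": 0, "ry": 0, "rz": 22.6}, {"fingers": 1, "dx": 0.106, "dy": -0.0265, "dz": 0.13, "rx": 0, "ry": 0, "rz": 22.6}, {"fingers": 1, "dx": 0.106, "dy": -0.0265, "dz": 0.1425, "rx": 0, "ry": 0, "rz": 22.6}, {"fingers": 1, "dx": 0.106, "dy": -0.0265, "dz": 0.1425, "rx": 0, "ry": 0, "rz": 22.6}, {"fingers": 1, "dx": 0.106, "dy": -0.0265, "dz": 0.1425, "rx": 0, "ry": 0, "rz": 22.6}, {"fingers": 1, "dx": 0.106, "dy": -0.0265, "dz": 0.1425, "rx": 0, "ry": 0, "rz": 22.6}, {"fingers": 1, "dx": 0.106, "dy": -0.0265, "dz": 0.1425, "rx": 0, "ry": 0, "rz": 22.6}]'

```text
time: 25.7
eef_pos: [585.5, 357.7, 113.5]
tcp_rot: [[0.923, -0.384, 0.005], [-0.384, -0.923, 0.002], [0.004, -0.004, -1.0]]
wrist_force: [0.3, -0.0, -0.1]
finger_gap: 91.8
```

```bash
python3 -c "
from h import *
im,I=grab('wrist');black(im,I);go(584.7,355.5,30,-22.7)"
```

```text
dark [260. 182.] xy 603.3 348.9 size 86 45 long-axis deg -22.5
pos [585.2 357.5 112.8] psi -22.6 q6 2.34 t 25.75 gap 91.8 F [ 0.  -0.2  0.6] M [0.03 0.17 0.07]
-> d [0.0001 0.0023 0.0828] rot [-0.17 -0.17  0.13] rows 1.7
```

>>> jog_arm --commands '[{"fingers": 1, "dx": 0.001, "dy": 0.0005, "dz": 0.04, "rx": 0, "ry": 0, "rz": 0}, {"fingers": 1, "dx": 0.001, "dy": 0.0005, "dz": 0.07, "rx": 0, "ry": 0, "rz": 0}, {"fingers": 1, "dx": 0.001, "dy": 0.0005, "dz": 0.08, "rx": 0, "ry": 0, "rz": 0}, {"fingers": 1, "dx": 0.001, "dy": 0.0005, "dz": 0.08, "rx": 0, "ry": 0, "rz": 0}, {"fingers": 1, "dx": 0.001, "dy": 0.0005, "dz": 0.08, "rx": 0, "ry": 0, "rz": 0}, {"fingers": -1, "dx": 0.001, "dy": 0.0005, "dz": 0.08, "rx": 0, "ry": 0, "rz": 0}, {"fingers": -1, "dx": 0.001, "dy": 0.0005, "dz": 0.08, "rx": 0, "ry": 0, "rz": 0}, {"fingers": -1, "dx": 0.001, "dy": 0.0005, "dz": 0.08, "rx": 0, "ry": 0, "rz": 0}, {"fingers": -1, "dx": 0.001, "dy": 0.0005, "dz": 0.08, "rx": 0, "ry": 0, "rz": 0}, {"fingers": -1, "dx": 0.001, "dy": 0.0005, "dz": 0.08, "rx": 0, "ry": 0, "rz": 0}, {"fingers": -1, "dx": 0.001, "dy": 0.0005, "dz": 0.08, "rx": 0, "ry": 0, "rz": 0}, {"fingers": -1, "dx": 0.001, "dy": 0.0005, "dz": 0.08, "rx": 0, "ry": 0, "rz": 0}]'

```text
time: 26.95
eef_pos: [584.7, 356.0, 30.0]
tcp_rot: [[0.923, -0.384, -0.0], [-0.384, -0.923, 0.0], [-0.0, -0.0, -1.0]]
wrist_force: [0.2, 0.2, -0.4]
finger_gap: 46.1
```

```bash
python3 -c "
from h import *
go(575,39,130,92.2)"
```

```text
pos [584.7 356.   30. ] psi -22.6 q6 2.34 t 26.95 gap 46.1 F [ 0.2  0.2 -0.4] M [-0.07  0.13  0.02]
-> d [ 0.1128  0.2965 -0.1   ] rot [  -0.      0.   -114.79] rows 13.4
```

>>> jog_arm --commands '[{"fingers": -1, "dx": 0, "dy": 0, "dz": -0.05, "rx": 0, "ry": 0, "rz": 0}, {"fingers": -1, "dx": 0, "dy": 0, "dz": -0.1, "rx": 0, "ry": 0, "rz": 0}, {"fingers": -1, "dx": 0.113, "dy": 0.2965, "dz": -0.1, "rx": 0, "ry": 0, "rz": -114.8}, {"fingers": -1, "dx": 0.113, "dy": 0.2965, "dz": -0.1, "rx": 0, "ry": 0, "rz": -114.8}, {"fingers": -1, "dx": 0.113, "dy": 0.2965, "dz": -0.1, "rx": 0, "ry": 0, "rz": -114.8}, {"fingers": -1, "dx": 0.113, "dy": 0.2965, "dz": -0.1, "rx": 0, "ry": 0, "rz": -114.8}, {"fingers": -1, "dx": 0.113, "dy": 0.2965, "dz": -0.1, "rx": 0, "ry": 0, "rz": -114.8}, {"fingers": -1, "dx": 0.113, "dy": 0.2965, "dz": -0.1, "rx": 0, "ry": 0, "rz": -114.8}, {"fingers": -1, "dx": 0.113, "dy": 0.2965, "dz": -0.1, "rx": 0, "ry": 0, "rz": -114.8}, {"fingers": -1, "dx": 0.113, "dy": 0.2965, "dz": -0.1, "rx": 0, "ry": 0, "rz": -114.8}, {"fingers": -1, "dx": 0.113, "dy": 0.2965, "dz": -0.1, "rx": 0, "ry": 0, "rz": -114.8}, {"fingers": -1, "dx": 0.113, "dy": 0.2965, "dz": -0.1, "rx": 0, "ry": 0, "rz": -114.8}]'

```text
time: 28.15
eef_pos: [575.0, 38.4, 129.8]
tcp_rot: [[0.479, 0.878, -0.0], [0.878, -0.479, 0.0], [-0.0, -0.0, -1.0]]
wrist_force: [-0.0, 0.8, -1.3]
finger_gap: 45.6
```

```bash
python3 -c "
from h import *
go(574.8,39,130,92.2)"
```

```text
pos [575.   38.4 129.8] psi 61.4 q6 0.36 t 28.15 gap 45.6 F [-0.   0.8 -1.3] M [-0.06  0.09  0.03]
-> d [ 0.0004 -0.0004 -0.0002] rot [-3.000e-02  0.000e+00 -3.082e+01] rows 3.6
```

>>> jog_arm --commands '[{"fingers": -1, "dx": 0, "dy": 0, "dz": 0, "rx": 0, "ry": 0, "rz": -29}, {"fingers": -1, "dx": 0, "dy": 0, "dz": 0, "rx": 0, "ry": 0, "rz": -29}, {"fingers": -1, "dx": 0, "dy": 0, "dz": 0, "rx": 0, "ry": 0, "rz": -29}, {"fingers": -1, "dx": 0, "dy": 0, "dz": 0, "rx": 0, "ry": 0, "rz": -29}, {"fingers": -1, "dx": 0, "dy": 0, "dz": 0, "rx": 0, "ry": 0, "rz": -29}, {"fingers": -1, "dx": 0, "dy": 0, "dz": 0, "rx": 0, "ry": 0, "rz": -29}, {"fingers": -1, "dx": 0, "dy": 0, "dz": 0, "rx": 0, "ry": 0, "rz": -29}]'

```text
time: 28.85
eef_pos: [575.1, 38.9, 129.9]
tcp_rot: [[-0.0, 1.0, -0.0], [1.0, 0.0, -0.0], [-0.0, -0.0, -1.0]]
wrist_force: [-0.2, -0.7, -1.2]
finger_gap: 45.4
```

```bash
python3 -c "
from h import *
grab('wrist','w11.png');go(574.8,39,41,92.2)
I=info('wrist');print(proj(I,[[579-166*.038,-61+166,24]]))"
```

```text
pos [575.2  38.9 130. ] psi 90.0 q6 -0.14 t 28.9 gap 45.7 F [ 0.  -1.1 -0.7] M [-0.1   0.07 -0.  ]
-> d [ 0.0001 -0.0004  0.089 ] rot [-0.01 -0.   -2.17] rows 1.8
[[255.3928106  115.04750906]]
```

View pics/w11.png

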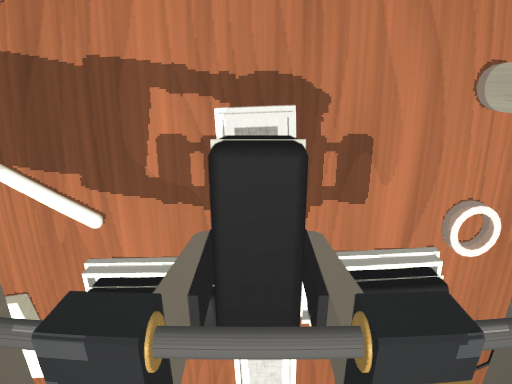

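The case at (258,230) lies over the arm tip at (256,110) with a 2.2° yaw residual. I'll correct that and lower it.

>>> jog_arm --commands '[{"fingers": -1, "dx": 0, "dy": -0.0005, "dz": 0.03, "rx": 0, "ry": 0, "rz": -2.2}, {"fingers": -1, "dx": 0, "dy": -0.0005, "dz": 0.06, "rx": 0, "ry": 0, "rz": -2.2}, {"fingers": -1, "dx": 0, "dy": -0.0005, "dz": 0.075, "rx": 0, "ry": 0, "rz": -2.2}, {"fingers": -1, "dx": 0, "dy": -0.0005, "dz": 0.083, "rx": 0, "ry": 0, "rz": -2.2}, {"fingers": -1, "dx": 0, "dy": -0.0005, "dz": 0.0885, "rx": 0, "ry": 0, "rz": -2.2}, {"fingers": -1, "dx": 0, "dy": -0.0005, "dz": 0.0885, "rx": 0, "ry": 0, "rz": -2.2}, {"fingers": -1, "dx": 0, "dy": -0.0005, "dz": 0.0885, "rx": 0, "ry": 0, "rz": -2.2}]'

```text
time: 29.6
eef_pos: [575.6, 38.8, 42.6]
tcp_rot: [[-0.04, 0.999, 0.002], [0.999, 0.04, -0.0], [-0.0, 0.002, -1.0]]
wrist_force: [-0.1, 0.1, -1.6]
finger_gap: 45.7
```

```bash
python3 -c "
from h import *
go(574.8,39,41,92.2)"
```

```text
pos [575.6  38.8  42.6] psi 92.3 q6 -0.18 t 29.6 gap 45.7 F [-0.1  0.1 -1.6] M [-0.1   0.09 -0.05]
-> d [ 0.0003 -0.0008  0.0016] rot [0.11 0.02 0.07] rows 0.0
```

>>> jog_arm --commands '[{"fingers": -1, "dx": 0, "dy": 0, "dz": 0.001, "rx": 0, "ry": 0, "rz": 0}, {"fingers": 1, "dx": 0, "dy": 0, "dz": 0.001, "rx": 0, "ry": 0, "rz": 0}, {"fingers": 1, "dx": 0, "dy": 0, "dz": 0.001, "rx": 0, "ry": 0, "rz": 0}, {"fingers": 1, "dx": 0, "dy": 0, "dz": 0.001, "rx": 0, "ry": 0, "rz": 0}, {"fingers": 1, "dx": 0, "dy": 0, "dz": 0.001, "rx": 0, "ry": 0, "rz": 0}, {"fingers": 1, "dx": 0, "dy": 0, "dz": 0.001, "rx": 0, "ry": 0, "rz": 0}, {"fingers": 1, "dx": 0, "dy": 0, "dz": 0.001, "rx": 0, "ry": 0, "rz": 0}, {"fingers": 1, "dx": 0, "dy": 0, "dz": -0.05, "rx": 0, "ry": 0, "rz": 0}, {"fingers": 1, "dx": 0, "dy": 0, "dz": -0.1, "rx": 0, "ry": 0, "rz": 0}, {"fingers": 1, "dx": 0, "dy": 0, "dz": -0.15, "rx": 0, "ry": 0, "rz": 0}, {"fingers": 1, "dx": 0, "dy": 0, "dz": -0.2, "rx": 0, "ry": 0, "rz": 0}, {"fingers": 1, "dx": 0, "dy": 0, "dz": -0.25, "rx": 0, "ry": 0, "rz": 0}]'

```text
time: 30.8
eef_pos: [574.3, 39.0, 292.6]
tcp_rot: [[-0.04, 0.999, 0.0], [0.999, 0.04, -0.0], [-0.0, 0.0, -1.0]]
wrist_force: [0.5, -0.4, -0.1]
finger_gap: 92.2
```

```bash
python3 -c "
from h import *
go(400,-61,340,0)"
```

```text
pos [574.3  39.  292.6] psi 92.3 q6 -0.18 t 30.8 gap 92.2 F [ 0.5 -0.4 -0.1] M [-0.06  0.03 -0.08]
-> d [-0.093  -0.1781 -0.0474] rot [ 1.000e-02 -1.000e-02  9.228e+01] rows 10.7
```

>>> jog_arm --commands '[{"fingers": 1, "dx": -0.093, "dy": -0.178, "dz": -0.047, "rx": 0, "ry": 0, "rz": 92.3}, {"fingers": 1, "dx": -0.093, "dy": -0.178, "dz": -0.047, "rx": 0, "ry": 0, "rz": 92.3}, {"fingers": 1, "dx": -0.093, "dy": -0.178, "dz": -0.047, "rx": 0, "ry": 0, "rz": 92.3}, {"fingers": 1, "dx": -0.093, "dy": -0.178, "dz": -0.047, "rx": 0, "ry": 0, "rz": 92.3}, {"fingers": 1, "dx": -0.093, "dy": -0.178, "dz": -0.047, "rx": 0, "ry": 0, "rz": 92.3}, {"fingers": 1, "dx": -0.093, "dy": -0.178, "dz": -0.047, "rx": 0, "ry": 0, "rz": 92.3}, {"fingers": 1, "dx": -0.093, "dy": -0.178, "dz": -0.047, "rx": 0, "ry": 0, "rz": 92.3}, {"fingers": 1, "dx": -0.093, "dy": -0.178, "dz": -0.047, "rx": 0, "ry": 0, "rz": 92.3}, {"fingers": 1, "dx": -0.093, "dy": -0.178, "dz": -0.047, "rx": 0, "ry": 0, "rz": 92.3}, {"fingers": 1, "dx": -0.093, "dy": -0.178, "dz": -0.047, "rx": 0, "ry": 0, "rz": 92.3}, {"fingers": 1, "dx": -0.093, "dy": -0.178, "dz": -0.047, "rx": 0, "ry": 0, "rz": 92.3}, {"fingers": 1, "dx": -0.093, "dy": -0.178, "dz": -0.047, "rx": 0, "ry": 0, "rz": 92.3}]'

```text
time: 32.0
eef_pos: [400.5, -61.1, 337.5]
tcp_rot: [[1.0, -0.001, 0.0], [-0.001, -1.0, -0.0], [0.0, 0.0, -1.0]]
wrist_force: [-0.0, 0.4, 0.9]
finger_gap: 91.8
```

>>> jog_arm --commands '[{"fingers": 1, "dx": 0, "dy": 0, "dz": 0, "rx": 0, "ry": 0, "rz": 0}, {"fingers": 1, "dx": 0, "dy": 0, "dz": 0, "rx": 0, "ry": 0, "rz": 0}, {"fingers": 1, "dx": 0, "dy": 0, "dz": 0, "rx": 0, "ry": 0, "rz": 0}]'

```text
time: 32.3
eef_pos: [400.5, -61.1, 337.5]
tcp_rot: [[1.0, 0.001, 0.0], [0.001, -1.0, -0.0], [0.0, 0.0, -1.0]]
wrist_force: [-0.4, 0.1, -0.4]
finger_gap: 91.8
```

```bash
python3 -c "
from h import *
im,I=grab('wrist','w12.png');black(im,I,52);go(340,-364,260,0)
print('expected tops px',proj(I,[[678.9,-57.2,52],[478.9,-64.8,52],[575.2,39,52],[578.8,-61,48]]).round(1).tolist())"
```

```text
dark [491. 129.] xy 437.9 -385.8 size 69 46 long-axis deg 1.9
dark [260.  86.] xy 488.6 -65.6 size 150 53 long-axis deg 3.9
dark [181.  24.] xy 566.1 37.3 size 121 58 long-axis deg 88.4
pos [400.5 -61.1 337.5] psi 0.0 q6 1.12 t 32.35 gap 91.8 F [ 0.3 -0.6  0.4] M [-0.03  0.17  0.  ]
-> d [-0.0607  0.3029  0.0775] rot [-0.    0.    0.03] rows 6.4
expected tops px [[254.9, -74.2], [260.9, 95.1], [177.0, 16.3], [258.1, 12.9]]
```

View pics/w12.png

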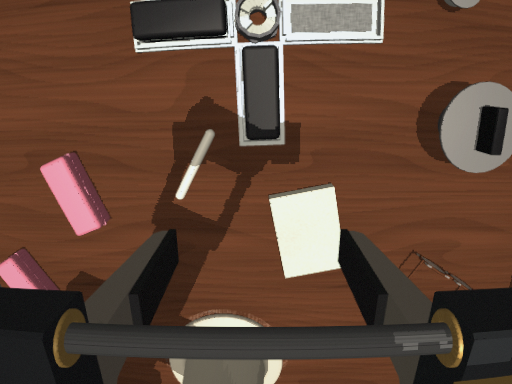

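The view shows the +y case at (178,19) and the −x case at (261,93) lying flat between their rails. The bolt flange is at (480,127). Next, the bolt.

>>> jog_arm --commands '[{"fingers": 1, "dx": -0.061, "dy": 0.303, "dz": 0.03, "rx": 0, "ry": 0, "rz": 0}, {"fingers": 1, "dx": -0.061, "dy": 0.303, "dz": 0.03, "rx": 0, "ry": 0, "rz": 0}, {"fingers": 1, "dx": -0.061, "dy": 0.303, "dz": 0.03, "rx": 0, "ry": 0, "rz": 0}, {"fingers": 1, "dx": -0.061, "dy": 0.303, "dz": 0.03, "rx": 0, "ry": 0, "rz": 0}, {"fingers": 1, "dx": -0.061, "dy": 0.303, "dz": 0.03, "rx": 0, "ry": 0, "rz": 0}, {"fingers": 1, "dx": -0.061, "dy": 0.303, "dz": 0.03, "rx": 0, "ry": 0, "rz": 0}, {"fingers": 1, "dx": -0.061, "dy": 0.303, "dz": 0.03, "rx": 0, "ry": 0, "rz": 0}, {"fingers": 1, "dx": -0.061, "dy": 0.303, "dz": 0.03, "rx": 0, "ry": 0, "rz": 0}, {"fingers": 1, "dx": -0.061, "dy": 0.303, "dz": 0.03, "rx": 0, "ry": 0, "rz": 0}, {"fingers": 1, "dx": -0.061, "dy": 0.303, "dz": 0.03, "rx": 0, "ry": 0, "rz": 0}, {"fingers": 1, "dx": -0.061, "dy": 0.303, "dz": 0.03, "rx": 0, "ry": 0, "rz": 0}]'

```text
time: 33.45
eef_pos: [340.1, -363.0, 308.0]
tcp_rot: [[1.0, 0.002, 0.001], [0.002, -1.0, -0.001], [0.001, 0.001, -1.0]]
wrist_force: [0.2, 0.7, 0.3]
finger_gap: 92.0
```

```bash
python3 -c "
from h import *
im,I=grab('wrist','w13.png');go(443,-364,130,0)
i=im.astype(int);ch=i.max(2)-i.min(2)
c0=proj(I,[[443,-364,64]])[0];print(c0)
x,y=c0.astype(int);W=np.zeros(im.shape[:2],np.uint8);cv2.circle(W,(x,y),75,1,-1)
m=((ch<40)&(i.max(2)>75)).astype(np.uint8)*W
m=cv2.morphologyEx(m,cv2.MORPH_CLOSE,np.ones((5,5)))
c=max(cv2.findContours(m,cv2.RETR_EXTERNAL,cv2.CHAIN_APPROX_NONE)[0],key=cv2.contourArea)
P=ray(I,c[:,0],64)[:,:2].astype(np.float32);print('flange',cv2.fitEllipse(P),cv2.minEnclosingCircle(P))
cv2.circle(W,(x,y),75,0,-1);cv2.circle(W,(x,y),52,1,-1)
m=(i.max(2)<60).astype(np.uint8)*W
c=max(cv2.findContours(m,cv2.RETR_EXTERNAL,cv2.CHAIN_APPROX_NONE)[0],key=cv2.contourArea)
P=ray(I,c[:,0],98)[:,:2].astype(np.float32);print('bar',cv2.boundingRect(c),cv2.minAreaRect(P))"
```

```text
pos [ 340.  -363.1  308. ] psi 0.1 q6 0.51 t 33.5 gap 91.9 F [ 0.4  0.7 -0.1] M [-0.03  0.14 -0.03]
-> d [0.1029 0.0009 0.178 ] rot [ 0.04 -0.03  0.08] rows 4.1
[258.98298057  73.73957432]
flange ((442.260986328125, -364.6104736328125), (122.07759857177734, 122.75548553466797), 131.27838134765625) ((442.1700744628906, -364.66204833984375), 62.10749053955078)
bar (253, 45, 1, 56) ((442.14202880859375, -357.5451354980469), (0.003990665078163147, 55.88141632080078), 89.93329620361328)
```

```bash
python3 -c "
from h import *
im=cv2.imread('pics/w13.png');g=im.max(2)
for y in(48,60,74,90,100):print(y,g[y,242:280].tolist())
print(g[35:115,261].tolist())"
```

```text
48 [191, 192, 191, 191, 191, 192, 190, 193, 193, 151, 70, 49, 64, 68, 71, 71, 71, 73, 73, 75, 74, 77, 78, 78, 53, 96, 186, 192, 190, 193, 191, 191, 190, 190, 192, 191, 191, 192]
60 [192, 192, 193, 192, 193, 193, 194, 193, 193, 148, 66, 34, 61, 71, 73, 75, 75, 76, 77, 78, 79, 79, 78, 80, 51, 96, 186, 195, 195, 194, 195, 195, 194, 194, 194, 195, 196, 195]
74 [194, 195, 194, 195, 195, 196, 195, 196, 197, 148, 64, 44, 68, 75, 76, 78, 78, 79, 78, 79, 80, 78, 78, 79, 51, 95, 185, 197, 196, 197, 196, 198, 197, 196, 195, 195, 195, 195]
90 [194, 195, 196, 195, 197, 195, 196, 196, 196, 148, 67, 46, 71, 80, 79, 78, 80, 79, 81, 80, 78, 79, 79, 78, 50, 134, 189, 198, 198, 197, 196, 198, 196, 196, 197, 197, 197, 196]
100 [195, 194, 194, 195, 195, 194, 194, 194, 197, 155, 92, 57, 72, 79, 78, 79, 76, 76, 76, 75, 76, 75, 77, 73, 46, 142, 190, 198, 198, 197, 195, 198, 197, 196, 197, 196, 196, 196]
[189, 188, 188, 189, 190, 190, 189, 189, 118, 33, 70, 72, 75, 75, 76, 77, 76, 75, 77, 76, 77, 77, 77, 78, 77, 78, 80, 79, 78, 80, 77, 79, 78, 78, 78, 77, 79, 79, 79, 79, 79, 79, 81, 79, 80, 80, 78, 79, 77, 78, 79, 79, 80, 80, 80, 80, 77, 79, 80, 79, 78, 79, 78, 78, 80, 75, 61, 132, 196, 196, 196, 195, 196, 196, 195, 197, 195, 196, 196, 197]
```

>>> jog_arm --commands '[{"fingers": 1, "dx": 0.1027, "dy": 0.0015, "dz": 0.04, "rx": 0, "ry": 0, "rz": 0}, {"fingers": 1, "dx": 0.1027, "dy": 0.0015, "dz": 0.09, "rx": 0, "ry": 0, "rz": 0}, {"fingers": 1, "dx": 0.1027, "dy": 0.0015, "dz": 0.14, "rx": 0, "ry": 0, "rz": 0}, {"fingers": 1, "dx": 0.1027, "dy": 0.0015, "dz": 0.175, "rx": 0, "ry": 0, "rz": 0}, {"fingers": 1, "dx": 0.1027, "dy": 0.0015, "dz": 0.185, "rx": 0, "ry": 0, "rz": 0}, {"fingers": 1, "dx": 0.1027, "dy": 0.0015, "dz": 0.185, "rx": 0, "ry": 0, "rz": 0}, {"fingers": 1, "dx": 0.1027, "dy": 0.0015, "dz": 0.185, "rx": 0, "ry": 0, "rz": 0}, {"fingers": 1, "dx": 0.1027, "dy": 0.0015, "dz": 0.185, "rx": 0, "ry": 0, "rz": 0}]'

```text
time: 34.3
eef_pos: [443.3, -367.0, 125.6]
tcp_rot: [[1.0, -0.0, 0.003], [-0.0, -1.0, -0.004], [0.003, 0.004, -1.0]]
wrist_force: [-0.3, -0.6, 1.1]
finger_gap: 92.3
```

```bash
python3 -c "
from h import *
go(442.6,-364.5,82,0.2)"
```

```text
pos [ 443.3 -367.   125.6] psi -0.0 q6 0.67 t 34.3 gap 92.3 F [-0.3 -0.6  1.1] M [0.01 0.15 0.05]
-> d [-0.0008 -0.0027  0.0436] rot [ 0.23 -0.18 -0.22] rows 0.9
```

Now one settling row, then descend and close. I'll hold for a while so the grip is firm.

>>> jog_arm --commands '[{"fingers": 1, "dx": 0, "dy": 0, "dz": 0, "rx": 0, "ry": 0, "rz": -0.2}, {"fingers": 1, "dx": 0, "dy": 0, "dz": 0.02, "rx": 0, "ry": 0, "rz": -0.2}, {"fingers": 1, "dx": 0, "dy": 0, "dz": 0.035, "rx": 0, "ry": 0, "rz": -0.2}, {"fingers": 1, "dx": 0, "dy": 0, "dz": 0.04, "rx": 0, "ry": 0, "rz": -0.2}, {"fingers": 1, "dx": 0, "dy": 0, "dz": 0.04, "rx": 0, "ry": 0, "rz": -0.2}, {"fingers": 1, "dx": 0, "dy": 0, "dz": 0.04, "rx": 0, "ry": 0, "rz": -0.2}]'

```text
time: 34.9
eef_pos: [442.3, -366.0, 83.1]
tcp_rot: [[1.0, 0.003, 0.0], [0.003, -1.0, -0.001], [0.0, 0.001, -1.0]]
wrist_force: [0.1, -0.1, 0.5]
finger_gap: 92.1
```

```bash
python3 -c "
from h import *
go(442.6,-364.5,82,0.2)"
```

```text
pos [ 442.3 -366.    83.1] psi 0.2 q6 0.67 t 34.9 gap 92.1 F [ 0.1 -0.1  0.5] M [-0.03  0.12 -0.05]
-> d [ 0.0003 -0.0015  0.0011] rot [ 0.03 -0.03 -0.03] rows 0.0
```

>>> jog_arm --commands '[{"fingers": -1, "dx": 0, "dy": -0.0015, "dz": 0.001, "rx": 0, "ry": 0, "rz": 0}, {"fingers": -1, "dx": 0, "dy": -0.0015, "dz": 0.001, "rx": 0, "ry": 0, "rz": 0}, {"fingers": -1, "dx": 0, "dy": -0.0015, "dz": 0.001, "rx": 0, "ry": 0, "rz": 0}, {"fingers": -1, "dx": 0, "dy": -0.0015, "dz": 0.001, "rx": 0, "ry": 0, "rz": 0}, {"fingers": -1, "dx": 0, "dy": -0.0015, "dz": 0.001, "rx": 0, "ry": 0, "rz": 0}, {"fingers": -1, "dx": 0, "dy": -0.0015, "dz": 0.001, "rx": 0, "ry": 0, "rz": 0}, {"fingers": -1, "dx": 0, "dy": -0.0015, "dz": 0.001, "rx": 0, "ry": 0, "rz": 0}, {"fingers": -1, "dx": 0, "dy": -0.0015, "dz": 0.001, "rx": 0, "ry": 0, "rz": 0}, {"fingers": -1, "dx": 0, "dy": -0.0015, "dz": 0.001, "rx": 0, "ry": 0, "rz": 0}, {"fingers": -1, "dx": 0, "dy": -0.0015, "dz": 0.001, "rx": 0, "ry": 0, "rz": 0}, {"fingers": -1, "dx": 0, "dy": -0.0015, "dz": 0.001, "rx": 0, "ry": 0, "rz": 0}, {"fingers": -1, "dx": 0, "dy": -0.0015, "dz": 0.001, "rx": 0, "ry": 0, "rz": 0}]'

```text
time: 36.1
eef_pos: [442.1, -364.3, 81.5]
tcp_rot: [[1.0, 0.003, 0.0], [0.003, -1.0, -0.0], [-0.0, 0.0, -1.0]]
wrist_force: [-0.1, -1.1, -0.7]
finger_gap: 15.5
```

```bash
python3 -c "
from h import *
go(579,-61,180,0.2)"
```

```text
pos [ 442.1 -364.3   81.5] psi 0.2 q6 0.67 t 36.1 gap 15.5 F [-0.1 -1.1 -0.7] M [-0.14  0.13  0.  ]
-> d [ 0.1378 -0.3028 -0.0986] rot [ 0.01  0.   -0.03] rows 6.9
```

>>> jog_arm --commands '[{"fingers": -1, "dx": 0, "dy": 0, "dz": -0.03, "rx": 0, "ry": 0, "rz": 0}, {"fingers": -1, "dx": 0, "dy": 0, "dz": -0.065, "rx": 0, "ry": 0, "rz": 0}, {"fingers": -1, "dx": 0, "dy": 0, "dz": -0.1, "rx": 0, "ry": 0, "rz": 0}, {"fingers": -1, "dx": 0, "dy": 0, "dz": -0.1, "rx": 0, "ry": 0, "rz": 0}, {"fingers": -1, "dx": 0.137, "dy": -0.303, "dz": -0.1, "rx": 0, "ry": 0, "rz": 0}, {"fingers": -1, "dx": 0.137, "dy": -0.303, "dz": -0.1, "rx": 0, "ry": 0, "rz": 0}, {"fingers": -1, "dx": 0.137, "dy": -0.303, "dz": -0.1, "rx": 0, "ry": 0, "rz": 0}, {"fingers": -1, "dx": 0.137, "dy": -0.303, "dz": -0.1, "rx": 0, "ry": 0, "rz": 0}, {"fingers": -1, "dx": 0.137, "dy": -0.303, "dz": -0.1, "rx": 0, "ry": 0, "rz": 0}, {"fingers": -1, "dx": 0.137, "dy": -0.303, "dz": -0.1, "rx": 0, "ry": 0, "rz": 0}, {"fingers": -1, "dx": 0.137, "dy": -0.303, "dz": -0.1, "rx": 0, "ry": 0, "rz": 0}, {"fingers": -1, "dx": 0.137, "dy": -0.303, "dz": -0.1, "rx": 0, "ry": 0, "rz": 0}]'

```text
time: 37.3
eef_pos: [577.8, -56.2, 178.7]
tcp_rot: [[1.0, 0.008, -0.003], [0.008, -1.0, 0.003], [-0.003, -0.003, -1.0]]
wrist_force: [-0.1, -0.5, -3.4]
finger_gap: 15.4
```

>>> jog_arm --commands '[{"fingers": -1, "dx": 0, "dy": 0, "dz": 0, "rx": 0, "ry": 0, "rz": 0}, {"fingers": -1, "dx": 0, "dy": 0, "dz": 0, "rx": 0, "ry": 0, "rz": 0}, {"fingers": -1, "dx": 0, "dy": 0, "dz": 0, "rx": 0, "ry": 0, "rz": 0}, {"fingers": -1, "dx": 0, "dy": 0, "dz": 0, "rx": 0, "ry": 0, "rz": 0}]'

```text
time: 37.7
eef_pos: [577.8, -61.8, 181.3]
tcp_rot: [[1.0, 0.001, -0.0], [0.001, -1.0, 0.0], [-0.0, -0.0, -1.0]]
wrist_force: [0.5, 0.8, -3.3]
finger_gap: 15.6
```

```bash
python3 -c "
from h import *
go(578.2,-61,125,0.2); grab('wrist','w14.png'); grab('side','d14.png')
from h import *
im=cv2.imread('pics/w14.png');I=info('wrist')
i=im.astype(int);m=((i.max(2)-i.min(2)<40)&(i.max(2)>75)).astype(np.uint8)
p=proj(I,[[579,-61,163]])[0];print(p)"
```

```text
pos [577.8 -61.8 181.3] psi 0.1 q6 1.26 t 37.7 gap 15.6 F [ 0.5  0.8 -3.3] M [-0.05  0.16  0.01]
-> d [ 0.0004 -0.0008  0.0563] rot [-0.    0.02 -0.13] rows 1.1
[257.8211542  239.49266946]
```

```bash
python3 -c "
from h import *
im=cv2.imread('pics/w14.png');I=info('wrist')
i=im.astype(int);ch=i.max(2)-i.min(2)
P=proj(I,[[577.8+62,-61.8,163.8],[577.8+62*.8,-61.8+62*.6,163.8],[577.8+62*.8,-61.8-62*.6,163.8]]);print(P.round(1).tolist())
g=cv2.cvtColor(im,cv2.COLOR_BGR2GRAY).astype(int)
for x,y in P.astype(int):print(x,y-16,g[y-16:y+16,x].tolist())"
```

```text
[[259.6, 133.2], [189.6, 156.7], [329.4, 157.0]]
259 117 [36, 35, 36, 34, 36, 34, 36, 37, 35, 34, 35, 35, 34, 35, 34, 40, 70, 146, 196, 222, 227, 227, 227, 227, 226, 226, 225, 225, 225, 224, 225, 224]
189 140 [51, 49, 49, 53, 91, 133, 169, 183, 159, 124, 112, 164, 185, 183, 183, 172, 105, 82, 104, 112, 114, 113, 113, 114, 114, 113, 113, 114, 114, 114, 113, 112]
329 140 [208, 222, 183, 154, 116, 120, 162, 180, 181, 180, 176, 174, 176, 181, 182, 154, 120, 99, 88, 100, 173, 201, 212, 214, 214, 213, 213, 211, 211, 212, 211, 210]
```

>>> jog_arm --commands '[{"fingers": -1, "dx": 0.0006, "dy": -0.0006, "dz": 0.03, "rx": 0, "ry": 0, "rz": 0}, {"fingers": -1, "dx": 0.0006, "dy": -0.0006, "dz": 0.055, "rx": 0, "ry": 0, "rz": 0}, {"fingers": -1, "dx": 0.0006, "dy": -0.0006, "dz": 0.067, "rx": 0, "ry": 0, "rz": 0}, {"fingers": -1, "dx": 0.0006, "dy": -0.0006, "dz": 0.067, "rx": 0, "ry": 0, "rz": 0}, {"fingers": -1, "dx": 0.0006, "dy": -0.0006, "dz": 0.067, "rx": 0, "ry": 0, "rz": 0}, {"fingers": -1, "dx": 0.0006, "dy": -0.0006, "dz": 0.067, "rx": 0, "ry": 0, "rz": 0}]'

```text
time: 38.4
eef_pos: [579.7, -60.4, 116.1]
tcp_rot: [[1.0, 0.003, 0.002], [0.003, -1.0, -0.001], [0.002, 0.001, -1.0]]
wrist_force: [-0.4, 0.9, -3.0]
finger_gap: 15.8
```

```bash
python3 -c "
from h import *
go(578.6,-61,112,0.2)"
```

```text
pos [579.7 -60.4 116.1] psi 0.2 q6 1.26 t 38.4 gap 15.8 F [-0.4  0.9 -3. ] M [-0.02  0.13 -0.02]
-> d [-0.0012  0.0006  0.0041] rot [ 0.04 -0.14 -0.03] rows 0.1
```

>>> jog_arm --commands '[{"fingers": -1, "dx": 0, "dy": 0, "dz": 0, "rx": 0, "ry": 0, "rz": 0}, {"fingers": -1, "dx": 0, "dy": 0, "dz": 0.001, "rx": 0, "ry": 0, "rz": 0}, {"fingers": -1, "dx": 0, "dy": 0, "dz": 0.002, "rx": 0, "ry": 0, "rz": 0}, {"fingers": -1, "dx": 0, "dy": 0, "dz": 0.004, "rx": 0, "ry": 0, "rz": 0}, {"fingers": -1, "dx": 0, "dy": 0, "dz": 0.006, "rx": 0, "ry": 0, "rz": 0}, {"fingers": -1, "dx": 0, "dy": 0, "dz": 0.006, "rx": 0, "ry": 0, "rz": 0}, {"fingers": -1, "dx": 0, "dy": 0, "dz": 0.006, "rx": 0, "ry": 0, "rz": 0}]'

```text
time: 39.1
eef_pos: [578.7, -60.1, 108.3]
tcp_rot: [[1.0, 0.003, -0.0], [0.003, -1.0, 0.0], [-0.0, -0.0, -1.0]]
wrist_force: [-0.4, 0.7, -3.0]
finger_gap: 16.1
```

```bash
python3 -c "
from h import *
go(578.6,-61,112,0.2)"
```

```text
pos [578.7 -60.1 108.3] psi 0.2 q6 1.26 t 39.1 gap 16.1 F [-0.4  0.7 -3. ] M [0.01 0.14 0.01]
-> d [-0.0001  0.0009 -0.0037] rot [-0.01  0.02 -0.02] rows 0.1
```

>>> jog_arm --commands '[{"fingers": -1, "dx": 0, "dy": 0.0008, "dz": 0, "rx": 0, "ry": 0, "rz": 0}, {"fingers": -1, "dx": 0, "dy": 0.0008, "dz": 0.002, "rx": 0, "ry": 0, "rz": 0}, {"fingers": -1, "dx": 0, "dy": 0.0008, "dz": 0.004, "rx": 0, "ry": 0, "rz": 0}, {"fingers": -1, "dx": 0, "dy": 0.0008, "dz": 0.005, "rx": 0, "ry": 0, "rz": 0}, {"fingers": -1, "dx": 0, "dy": 0.0008, "dz": 0.005, "rx": 0, "ry": 0, "rz": 0}]'

```text
time: 39.6
eef_pos: [578.6, -60.9, 103.2]
tcp_rot: [[1.0, 0.003, -0.001], [0.003, -1.0, 0.0], [-0.001, -0.0, -1.0]]
wrist_force: [0.9, 0.1, -3.4]
finger_gap: 15.7
```

```bash
python3 -c "
from h import *
go(578.6,-61,112,0.2)"
```

```text
pos [578.6 -60.9 103.2] psi 0.2 q6 1.26 t 39.6 gap 15.7 F [ 0.9  0.1 -3.4] M [-0.01  0.1   0.02]
-> d [ 0.      0.0001 -0.0088] rot [-0.01  0.03 -0.03] rows 0.2
```

Origin is about 79.7 with no contact, so the lugs are in the socket. Going on in small steps.

>>> jog_arm --commands '[{"fingers": -1, "dx": 0, "dy": 0, "dz": 0.002, "rx": 0, "ry": 0, "rz": 0}, {"fingers": -1, "dx": 0, "dy": 0, "dz": 0.004, "rx": 0, "ry": 0, "rz": 0}, {"fingers": -1, "dx": 0, "dy": 0, "dz": 0.004, "rx": 0, "ry": 0, "rz": 0}, {"fingers": -1, "dx": 0, "dy": 0, "dz": 0.004, "rx": 0, "ry": 0, "rz": 0}]'

```text
time: 40.0
eef_pos: [578.7, -60.9, 99.4]
tcp_rot: [[1.0, 0.003, -0.0], [0.003, -1.0, 0.0], [-0.0, -0.0, -1.0]]
wrist_force: [0.3, -0.5, -3.7]
finger_gap: 16.1
```

>>> jog_arm --commands '[{"fingers": -1, "dx": 0, "dy": 0, "dz": 0.002, "rx": 0, "ry": 0, "rz": 0}, {"fingers": -1, "dx": 0, "dy": 0, "dz": 0.003, "rx": 0, "ry": 0, "rz": 0}, {"fingers": -1, "dx": 0, "dy": 0, "dz": 0.003, "rx": 0, "ry": 0, "rz": 0}]'

```text
time: 40.3
eef_pos: [578.6, -60.9, 96.2]
tcp_rot: [[1.0, 0.003, -0.0], [0.003, -1.0, 0.0], [-0.0, -0.0, -1.0]]
wrist_force: [-0.2, 0.6, -3.3]
finger_gap: 16.0
```

>>> jog_arm --commands '[{"fingers": -1, "dx": 0, "dy": 0, "dz": 0.002, "rx": 0, "ry": 0, "rz": 0}, {"fingers": -1, "dx": 0, "dy": 0, "dz": 0.002, "rx": 0, "ry": 0, "rz": 0}]'

```text
time: 40.5
eef_pos: [578.6, -60.9, 94.2]
tcp_rot: [[1.0, 0.003, -0.0], [0.003, -1.0, 0.0], [-0.0, -0.0, -1.0]]
wrist_force: [-0.2, 0.1, -3.2]
finger_gap: 15.5
```

>>> jog_arm --commands '[{"fingers": -1, "dx": 0, "dy": 0, "dz": 0.002, "rx": 0, "ry": 0, "rz": 0}, {"fingers": -1, "dx": 0, "dy": 0, "dz": 0.002, "rx": 0, "ry": 0, "rz": 0}]'

```text
time: 40.7
eef_pos: [578.6, -60.8, 92.2]
tcp_rot: [[1.0, 0.003, -0.001], [0.003, -1.0, 0.0], [-0.001, -0.0, -1.0]]
wrist_force: [0.6, 0.1, -3.3]
finger_gap: 15.8
```

>>> jog_arm --commands '[{"fingers": -1, "dx": 0, "dy": 0, "dz": 0.002, "rx": 0, "ry": 0, "rz": 0}, {"fingers": -1, "dx": 0, "dy": 0, "dz": 0.002, "rx": 0, "ry": 0, "rz": 0}]'

```text
time: 40.9
eef_pos: [579.0, -61.0, 91.5]
tcp_rot: [[1.0, 0.003, 0.0], [0.003, -1.0, -0.0], [0.0, 0.0, -1.0]]
wrist_force: [-2.6, 1.2, 3.6]
finger_gap: 15.8
```

>>> jog_arm --commands '[{"fingers": -1, "dx": 0, "dy": 0, "dz": 0.0015, "rx": 0, "ry": 0, "rz": 0}, {"fingers": -1, "dx": 0, "dy": 0, "dz": 0.0015, "rx": 0, "ry": 0, "rz": 0}]'

```text
time: 41.1
eef_pos: [579.3, -61.0, 91.3]
tcp_rot: [[1.0, 0.003, 0.001], [0.003, -1.0, -0.0], [0.001, 0.0, -1.0]]
wrist_force: [-5.2, 0.4, 11.5]
finger_gap: 15.7
```

Lugs are on the thread, with origin at about 68. I'll loosen the fingers slightly, rise 9 mm so the bolt can move freely up and down, then turn backward with loose fingers.

>>> jog_arm --commands '[{"fingers": -1, "dx": -0.0005, "dy": 0, "dz": -0.0025, "rx": 0, "ry": 0, "rz": 0}, {"fingers": -1, "dx": -0.0005, "dy": 0, "dz": -0.0025, "rx": 0, "ry": 0, "rz": 0}, {"fingers": -0.58, "dx": -0.0005, "dy": 0, "dz": -0.0025, "rx": 0, "ry": 0, "rz": 0}, {"fingers": -0.58, "dx": -0.0005, "dy": 0, "dz": -0.0025, "rx": 0, "ry": 0, "rz": 0}, {"fingers": -0.58, "dx": -0.0005, "dy": 0, "dz": -0.0025, "rx": 0, "ry": 0, "rz": 0}, {"fingers": -0.58, "dx": -0.0005, "dy": 0, "dz": -0.006, "rx": 0, "ry": 0, "rz": 0}, {"fingers": -0.58, "dx": -0.0005, "dy": 0, "dz": -0.011, "rx": 0, "ry": 0, "rz": 0}, {"fingers": -0.58, "dx": -0.0005, "dy": 0, "dz": -0.011, "rx": 0, "ry": 0, "rz": 0}, {"fingers": -0.58, "dx": -0.0005, "dy": 0, "dz": -0.011, "rx": 0, "ry": 0, "rz": 0}]'

```text
time: 42.0
eef_pos: [578.6, -61.0, 100.4]
tcp_rot: [[1.0, 0.003, 0.001], [0.003, -1.0, -0.0], [0.001, 0.0, -1.0]]
wrist_force: [0.5, -0.2, 0.3]
finger_gap: 19.2
```

```bash
cat >> h.py <<'E'
def top(tag):
    "flange front edge row along tool x (column 258), its height if the axis is under the hub"
    im,I=grab('wrist',tag); g=cv2.cvtColor(im,cv2.COLOR_BGR2GRAY).astype(int)
    R=np.array(r.get_obs()["tcp_rot"]); best=[]
    for z in np.arange(56,92,.5):
        p=proj(I,[[578.7+62*R[0,0],-61+62*R[1,0],z]])[0]; best.append((z,p))
    z,p=zip(*best); p=np.array(p); col=int(round(p[0,0])); rows=p[:,1]
    lo,hi=int(rows.min())-4,int(rows.max())+5
    print("z->row",[(z[i],round(rows[i],1)) for i in range(0,len(z),10)],"col",col,lo,g[lo:hi,col].tolist())
E
python3 -c "
from h import *
go(578.6,-61,100,0.2);top('w15.png')"
```

```text
pos [578.6 -61.  100.4] psi 0.2 q6 1.26 t 42.0 gap 19.2 F [ 0.5 -0.2  0.3] M [ 0.    0.19 -0.02]
-> d [0.     0.     0.0004] rot [ 0.02 -0.05 -0.02] rows 0.0
z->row [(np.float64(56.0), np.float64(127.2)), (np.float64(61.0), np.float64(128.1)), (np.float64(66.0), np.float64(129.1)), (np.float64(71.0), np.float64(130.0)), (np.float64(76.0), np.float64(131.1)), (np.float64(81.0), np.float64(132.2)), (np.float64(86.0), np.float64(133.3)), (np.float64(91.0), np.float64(134.5))] col 259 123 [79, 81, 80, 79, 55, 35, 42, 74, 169, 214, 229, 232, 231, 231, 231, 231]
```

Now the backward turn (counter-clockwise, so negative rz) with loose fingers.

>>> jog_arm --commands '[{"fingers": -0.58, "dx": 0, "dy": 0, "dz": 0, "rx": 0, "ry": 0, "rz": -5}, {"fingers": -0.58, "dx": 0, "dy": 0, "dz": 0, "rx": 0, "ry": 0, "rz": -10}, {"fingers": -0.58, "dx": 0, "dy": 0, "dz": 0, "rx": 0, "ry": 0, "rz": -15}, {"fingers": -0.58, "dx": 0, "dy": 0, "dz": 0, "rx": 0, "ry": 0, "rz": -20}, {"fingers": -0.58, "dx": 0, "dy": 0, "dz": 0, "rx": 0, "ry": 0, "rz": -25}, {"fingers": -0.58, "dx": 0, "dy": 0, "dz": 0, "rx": 0, "ry": 0, "rz": -30}, {"fingers": -0.58, "dx": 0, "dy": 0, "dz": 0, "rx": 0, "ry": 0, "rz": -30}]'

```text
time: 42.75
eef_pos: [579.0, -61.2, 100.9]
tcp_rot: [[0.864, 0.504, 0.002], [0.504, -0.864, -0.001], [0.001, 0.001, -1.0]]
wrist_force: [0.3, -0.1, 1.8]
finger_gap: 19.5
```

```bash
python3 -c "
from h import *
go(578.6,-61,100.4)"
```

```text
pos [579.  -61.2 100.9] psi 30.2 q6 0.73 t 42.75 gap 19.5 F [ 0.3 -0.1  1.8] M [-0.06  0.15 -0.05]
-> d [-0.0002 -0.0003  0.0005] rot [0. 0. 0.] rows 0.0
```

>>> jog_arm --commands '[{"fingers": -0.58, "dx": 0, "dy": 0, "dz": 0, "rx": 0, "ry": 0, "rz": -5}, {"fingers": -0.58, "dx": 0, "dy": 0, "dz": 0, "rx": 0, "ry": 0, "rz": -10}, {"fingers": -0.58, "dx": 0, "dy": 0, "dz": 0, "rx": 0, "ry": 0, "rz": -15}, {"fingers": -0.58, "dx": 0, "dy": 0, "dz": 0, "rx": 0, "ry": 0, "rz": -20}, {"fingers": -0.58, "dx": 0, "dy": 0, "dz": 0, "rx": 0, "ry": 0, "rz": -20}, {"fingers": -0.58, "dx": 0, "dy": 0, "dz": 0, "rx": 0, "ry": 0, "rz": -20}]'

```text
time: 43.35
eef_pos: [579.1, -61.3, 100.9]
tcp_rot: [[0.641, 0.767, 0.002], [0.767, -0.641, -0.001], [0.001, 0.002, -1.0]]
wrist_force: [0.6, -1.4, 4.3]
finger_gap: 19.6
```

```bash
python3 -c "
from h import *
go(578.6,-61,100.4)"
```

```text
pos [579.1 -61.3 100.9] psi 50.1 q6 0.38 t 43.35 gap 19.6 F [ 0.6 -1.4  4.3] M [-0.18 -0.02 -0.02]
-> d [-0.0001 -0.0006  0.0005] rot [0. 0. 0.] rows 0.0
```

>>> jog_arm --commands '[{"fingers": -0.58, "dx": 0, "dy": 0, "dz": -0.004, "rx": 0, "ry": 0, "rz": 0}, {"fingers": -0.58, "dx": 0, "dy": 0, "dz": -0.004, "rx": 0, "ry": 0, "rz": 0}, {"fingers": -0.58, "dx": 0, "dy": 0, "dz": -0.004, "rx": 0, "ry": 0, "rz": 0}]'

```text
time: 43.65
eef_pos: [578.0, -60.8, 103.7]
tcp_rot: [[0.641, 0.768, -0.001], [0.768, -0.641, 0.0], [-0.0, -0.001, -1.0]]
wrist_force: [-0.0, 0.4, 1.5]
finger_gap: 19.4
```

>>> jog_arm --commands '[{"fingers": -0.58, "dx": 0, "dy": 0, "dz": 0, "rx": 0, "ry": 0, "rz": -5}, {"fingers": -0.58, "dx": 0, "dy": 0, "dz": 0, "rx": 0, "ry": 0, "rz": -10}, {"fingers": -0.58, "dx": 0, "dy": 0, "dz": 0, "rx": 0, "ry": 0, "rz": -10}]'

```text
time: 43.95
eef_pos: [578.5, -61.2, 104.3]
tcp_rot: [[0.497, 0.868, 0.001], [0.868, -0.497, -0.001], [-0.0, 0.001, -1.0]]
wrist_force: [0.0, -0.9, 1.9]
finger_gap: 19.5
```

```bash
python3 -c "
from h import *
go(578.6,-61,104.4)"
```

```text
pos [578.5 -61.2 104.3] psi 60.2 q6 0.21 t 43.95 gap 19.5 F [ 0.  -0.9  1.9] M [-0.18  0.02 -0.01]
-> d [ 0.0002 -0.     -0.0001] rot [0. 0. 0.] rows 0.0
```

```bash
python3 -c "
from h import *
im,_=grab('wrist'); s,_=grab('side'); s0=cv2.imread('pics/d14.png')
c=cv2.resize(s[150:250,240:360],None,fx=3,fy=3,interpolation=cv2.INTER_CUBIC)
out=np.zeros((384,512+360,3),np.uint8);out[:,:512]=im;out[:300,512:]=c
cv2.imwrite('pics/w16.png',cv2.resize(out,(800,352)))"
```

```text
(no output)
```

View pics/w16.png

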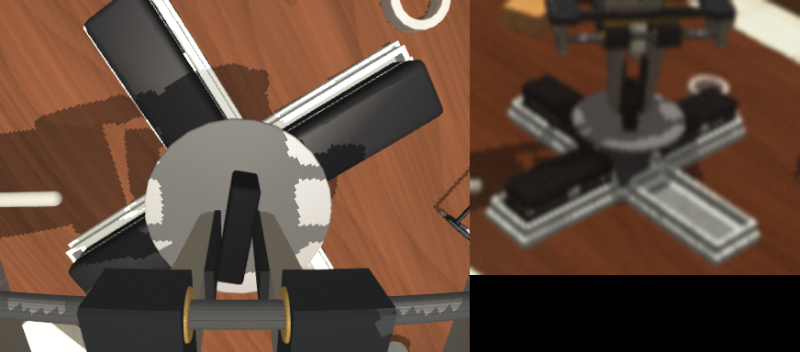

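All three cases are flat in their cradles. The bolt is upright, and its bar trails the fingers by about 10°. I'll keep turning backward.

>>> jog_arm --commands '[{"fingers": -0.58, "dx": 0, "dy": 0, "dz": 0, "rx": 0, "ry": 0, "rz": -5}, {"fingers": -0.58, "dx": 0, "dy": 0, "dz": 0, "rx": 0, "ry": 0, "rz": -10}, {"fingers": -0.58, "dx": 0, "dy": 0, "dz": 0, "rx": 0, "ry": 0, "rz": -15}, {"fingers": -0.58, "dx": 0, "dy": 0, "dz": 0, "rx": 0, "ry": 0, "rz": -15}]'

```text
time: 44.45
eef_pos: [578.9, -61.4, 104.7]
tcp_rot: [[0.257, 0.966, 0.002], [0.966, -0.257, -0.001], [-0.0, 0.002, -1.0]]
wrist_force: [1.3, -0.9, 3.1]
finger_gap: 19.1
```

```bash
python3 -c "
from h import *
go(578.6,-61,104.4)"
```

```text
pos [578.9 -61.4 104.7] psi 75.1 q6 -0.05 t 44.45 gap 19.1 F [ 1.3 -0.9  3.1] M [-0.33 -0.05 -0.02]
-> d [ 0.0003 -0.0004  0.0003] rot [0. 0. 0.] rows 0.0
```

>>> jog_arm --commands '[{"fingers": -0.58, "dx": 0, "dy": 0, "dz": 0, "rx": 0, "ry": 0, "rz": -5}, {"fingers": -0.58, "dx": 0, "dy": 0, "dz": 0, "rx": 0, "ry": 0, "rz": -10}, {"fingers": -0.58, "dx": 0, "dy": 0, "dz": 0, "rx": 0, "ry": 0, "rz": -10}]'

```text
time: 44.75
eef_pos: [577.7, -60.5, 103.3]
tcp_rot: [[0.086, 0.996, -0.001], [0.996, -0.086, 0.001], [0.001, -0.001, -1.0]]
wrist_force: [-0.4, -0.5, -0.6]
finger_gap: 19.2
```

```bash
python3 -c "
from h import *
go(578.6,-61,104.4)"
```

```text
pos [577.7 -60.5 103.3] psi 85.0 q6 -0.23 t 44.75 gap 19.2 F [-0.4 -0.5 -0.6] M [-0.07  0.1  -0.01]
-> d [-0.0004  0.001  -0.0011] rot [0. 0. 0.] rows 0.0
```

The upward force vanished, so it has probably dropped. I'll confirm by lowering the loose fingers until the tips would touch the flange (83 if dropped, about 93 if not).

>>> jog_arm --commands '[{"fingers": -0.58, "dx": 0, "dy": 0, "dz": 0.003, "rx": 0, "ry": 0, "rz": 0}, {"fingers": -0.58, "dx": 0, "dy": 0, "dz": 0.006, "rx": 0, "ry": 0, "rz": 0}, {"fingers": -0.58, "dx": 0, "dy": 0, "dz": 0.009, "rx": 0, "ry": 0, "rz": 0}, {"fingers": -0.58, "dx": 0, "dy": 0, "dz": 0.011, "rx": 0, "ry": 0, "rz": 0}, {"fingers": -0.58, "dx": 0, "dy": 0, "dz": 0.011, "rx": 0, "ry": 0, "rz": 0}]'

```text
time: 45.25
eef_pos: [577.9, -60.8, 92.4]
tcp_rot: [[0.085, 0.996, -0.001], [0.996, -0.085, 0.0], [0.0, -0.001, -1.0]]
wrist_force: [0.4, 0.2, -0.3]
finger_gap: 19.6
```

>>> jog_arm --commands '[{"fingers": -0.58, "dx": 0, "dy": 0, "dz": 0.003, "rx": 0, "ry": 0, "rz": 0}, {"fingers": -0.58, "dx": 0, "dy": 0, "dz": 0.0055, "rx": 0, "ry": 0, "rz": 0}, {"fingers": -0.58, "dx": 0, "dy": 0, "dz": 0.0055, "rx": 0, "ry": 0, "rz": 0}]'

```text
time: 45.55
eef_pos: [577.9, -60.8, 87.0]
tcp_rot: [[0.084, 0.996, -0.001], [0.996, -0.084, 0.0], [0.0, -0.001, -1.0]]
wrist_force: [0.3, -1.0, -0.6]
finger_gap: 19.0
```

```bash
python3 -c "
from h import *
go(578.6,-61,87.5)"
```

```text
pos [577.9 -60.8  87. ] psi 85.2 q6 -0.23 t 45.55 gap 19.0 F [ 0.3 -1.  -0.6] M [-0.05  0.05  0.01]
-> d [-0.0001  0.0007 -0.0005] rot [0. 0. 0.] rows 0.0
```

No contact down to 87, so origin is below 67 and the bolt has dropped into the start. Driving forward (positive rz), following it down.

>>> jog_arm --commands '[{"fingers": -0.58, "dx": 0, "dy": 0.0007, "dz": 0, "rx": 0, "ry": 0, "rz": 6}, {"fingers": -0.58, "dx": 0, "dy": 0.0007, "dz": 0, "rx": 0, "ry": 0, "rz": 12}, {"fingers": -0.58, "dx": 0, "dy": 0.0007, "dz": 0, "rx": 0, "ry": 0, "rz": 18}, {"fingers": -0.58, "dx": 0, "dy": 0.0007, "dz": 0, "rx": 0, "ry": 0, "rz": 24}, {"fingers": -0.58, "dx": 0, "dy": 0.0007, "dz": 0, "rx": 0, "ry": 0, "rz": 30}, {"fingers": -0.58, "dx": 0, "dy": 0.0007, "dz": 0.001, "rx": 0, "ry": 0, "rz": 36}, {"fingers": -0.58, "dx": 0, "dy": 0.0007, "dz": 0.0014, "rx": 0, "ry": 0, "rz": 42}, {"fingers": -0.58, "dx": 0, "dy": 0.0007, "dz": 0.0018, "rx": 0, "ry": 0, "rz": 48}, {"fingers": -0.58, "dx": 0, "dy": 0.0007, "dz": 0.0022, "rx": 0, "ry": 0, "rz": 54}, {"fingers": -0.58, "dx": 0, "dy": 0.0007, "dz": 0.0026, "rx": 0, "ry": 0, "rz": 60}, {"fingers": -0.58, "dx": 0, "dy": 0.0007, "dz": 0.0026, "rx": 0, "ry": 0, "rz": 60}]'

```text
time: 46.65
eef_pos: [579.0, -61.0, 84.9]
tcp_rot: [[0.905, 0.425, 0.0], [0.425, -0.905, -0.0], [0.0, 0.0, -1.0]]
wrist_force: [-0.7, 0.9, -0.2]
finger_gap: 19.3
```

```bash
python3 -c "
from h import *
go(578.6,-61,84.5)"
```

```text
pos [579.  -61.   84.9] psi 25.2 q6 0.82 t 46.65 gap 19.3 F [-0.7  0.9 -0.2] M [-0.03  0.15 -0.02]
-> d [-0.0004 -0.0001  0.0004] rot [0. 0. 0.] rows 0.0
```

>>> jog_arm --commands '[{"fingers": -0.58, "dx": 0, "dy": 0, "dz": 0.0004, "rx": 0, "ry": 0, "rz": 6}, {"fingers": -0.58, "dx": 0, "dy": 0, "dz": 0.0008, "rx": 0, "ry": 0, "rz": 12}, {"fingers": -0.58, "dx": 0, "dy": 0, "dz": 0.0012, "rx": 0, "ry": 0, "rz": 18}, {"fingers": -0.58, "dx": 0, "dy": 0, "dz": 0.0016, "rx": 0, "ry": 0, "rz": 24}, {"fingers": -0.58, "dx": 0, "dy": 0, "dz": 0.002, "rx": 0, "ry": 0, "rz": 30}, {"fingers": -0.58, "dx": 0, "dy": 0, "dz": 0.0024, "rx": 0, "ry": 0, "rz": 36}, {"fingers": -0.58, "dx": 0, "dy": 0, "dz": 0.0028, "rx": 0, "ry": 0, "rz": 42}, {"fingers": -0.58, "dx": 0, "dy": 0, "dz": 0.0032, "rx": 0, "ry": 0, "rz": 48}, {"fingers": -0.58, "dx": 0, "dy": 0, "dz": 0.0036, "rx": 0, "ry": 0, "rz": 54}, {"fingers": -0.58, "dx": 0, "dy": 0, "dz": 0.004, "rx": 0, "ry": 0, "rz": 60}, {"fingers": -0.58, "dx": 0, "dy": 0, "dz": 0.004, "rx": 0, "ry": 0, "rz": 60}]'

```text
time: 47.75
eef_pos: [579.0, -60.9, 81.1]
tcp_rot: [[0.822, -0.569, -0.0], [-0.569, -0.822, 0.0], [-0.0, -0.0, -1.0]]
wrist_force: [0.2, 1.2, 1.7]
finger_gap: 19.4
```

```bash
python3 -c "
from h import *
go(578.6,-61,81)"
```

```text
pos [579.  -60.9  81.1] psi -34.7 q6 1.86 t 47.75 gap 19.4 F [0.2 1.2 1.7] M [0.13 0.25 0.16]
-> d [-0.0002  0.0003  0.0001] rot [0. 0. 0.] rows 0.0
```

>>> jog_arm --commands '[{"fingers": -0.58, "dx": 0, "dy": 0, "dz": -0.001, "rx": 0, "ry": 0, "rz": 5}, {"fingers": -0.58, "dx": 0, "dy": 0, "dz": -0.001, "rx": 0, "ry": 0, "rz": 10}, {"fingers": -0.58, "dx": 0, "dy": 0, "dz": -0.001, "rx": 0, "ry": 0, "rz": 10}]'

```text
time: 48.05
eef_pos: [578.7, -60.7, 81.3]
tcp_rot: [[0.714, -0.7, -0.001], [-0.7, -0.714, -0.0], [-0.0, 0.001, -1.0]]
wrist_force: [1.4, 0.5, -3.5]
finger_gap: 19.7
```

```bash
python3 -c "
from h import *
go(578.6,-61,81)"
```

```text
pos [578.7 -60.7  81.3] psi -44.5 q6 2.04 t 48.05 gap 19.7 F [ 1.4  0.5 -3.5] M [ 0.24 -0.24  1.29]
-> d [0.0002 0.0003 0.0003] rot [0. 0. 0.] rows 0.0
```

>>> jog_arm --commands '[{"fingers": -0.58, "dx": 0, "dy": 0, "dz": 0, "rx": 0, "ry": 0, "rz": 5}, {"fingers": -0.58, "dx": 0, "dy": 0, "dz": 0, "rx": 0, "ry": 0, "rz": 10}, {"fingers": -0.58, "dx": 0, "dy": 0, "dz": 0, "rx": 0, "ry": 0, "rz": 10}]'

```text
time: 48.35
eef_pos: [578.4, -60.5, 81.4]
tcp_rot: [[0.581, -0.814, -0.002], [-0.814, -0.581, 0.0], [-0.001, 0.001, -1.0]]
wrist_force: [0.7, 1.5, -2.0]
finger_gap: 23.8
```

```bash
python3 -c "
from h import *
go(578.6,-61,81)"
```

```text
pos [578.4 -60.5  81.4] psi -54.5 q6 2.21 t 48.35 gap 23.8 F [ 0.7  1.5 -2. ] M [0.42 0.15 1.42]
-> d [0.0005 0.0001 0.0004] rot [0. 0. 0.] rows 0.0
```

The firm stop is felt: Mz is 1.4 N m and the fingers are being spread. I'll straighten the fingers on the bar, grip it, and press forward a little to confirm it's home.

>>> jog_arm --commands '[{"fingers": -0.58, "dx": 0, "dy": 0, "dz": 0, "rx": 0, "ry": 0, "rz": -8}, {"fingers": -0.58, "dx": 0, "dy": 0, "dz": 0, "rx": 0, "ry": 0, "rz": -16}, {"fingers": -0.58, "dx": 0, "dy": 0, "dz": 0, "rx": 0, "ry": 0, "rz": -20}, {"fingers": -0.58, "dx": 0, "dy": 0, "dz": 0, "rx": 0, "ry": 0, "rz": -20}, {"fingers": -1, "dx": 0, "dy": 0, "dz": 0, "rx": 0, "ry": 0, "rz": -20}, {"fingers": -1, "dx": 0, "dy": 0, "dz": 0, "rx": 0, "ry": 0, "rz": -20}, {"fingers": -1, "dx": 0, "dy": 0, "dz": 0, "rx": 0, "ry": 0, "rz": -20}, {"fingers": -1, "dx": 0, "dy": 0, "dz": 0, "rx": 0, "ry": 0, "rz": -20}]'

```text
time: 49.15
eef_pos: [578.8, -60.9, 81.5]
tcp_rot: [[0.821, -0.571, -0.0], [-0.571, -0.821, 0.0], [-0.0, -0.0, -1.0]]
wrist_force: [2.7, 1.6, -6.7]
finger_gap: 18.2
```

```bash
python3 -c "
from h import *
go(578.6,-61,81)"
```

```text
pos [578.8 -60.9  81.5] psi -34.8 q6 1.87 t 49.15 gap 18.2 F [ 2.7  1.6 -6.7] M [ 0.23 -0.27  0.29]
-> d [-0.0001  0.0002  0.0005] rot [0. 0. 0.] rows 0.0
```

>>> jog_arm --commands '[{"fingers": -1, "dx": 0, "dy": 0, "dz": 0, "rx": 0, "ry": 0, "rz": 3}, {"fingers": -1, "dx": 0, "dy": 0, "dz": 0, "rx": 0, "ry": 0, "rz": 6}, {"fingers": -1, "dx": 0, "dy": 0, "dz": 0, "rx": 0, "ry": 0, "rz": 6}]'

```text
time: 49.45
eef_pos: [578.8, -60.9, 81.6]
tcp_rot: [[0.757, -0.653, -0.0], [-0.653, -0.757, -0.0], [-0.0, 0.0, -1.0]]
wrist_force: [2.8, 0.1, -7.1]
finger_gap: 19.2
```

```bash
python3 -c "
from h import *
go(578.6,-61,81)"
```

```text
pos [578.8 -60.9  81.6] psi -40.8 q6 1.97 t 49.45 gap 19.2 F [ 2.8  0.1 -7.1] M [ 0.29 -0.34  0.71]
-> d [-0.      0.0002  0.0006] rot [0. 0. 0.] rows 0.0
```

>>> jog_arm --commands '[{"fingers": -0.5, "dx": 0, "dy": 0, "dz": 0, "rx": 0, "ry": 0, "rz": 0}, {"fingers": -0.5, "dx": 0, "dy": 0, "dz": 0, "rx": 0, "ry": 0, "rz": -8}, {"fingers": -0.5, "dx": 0, "dy": 0, "dz": 0, "rx": 0, "ry": 0, "rz": -16}, {"fingers": -0.5, "dx": 0, "dy": 0, "dz": 0, "rx": 0, "ry": 0, "rz": -16}, {"fingers": -1, "dx": 0, "dy": 0, "dz": 0, "rx": 0, "ry": 0, "rz": -16}, {"fingers": -1, "dx": 0, "dy": 0, "dz": 0, "rx": 0, "ry": 0, "rz": -16}, {"fingers": -1, "dx": 0, "dy": 0, "dz": 0, "rx": 0, "ry": 0, "rz": -16}, {"fingers": -1, "dx": 0, "dy": 0, "dz": 0, "rx": 0, "ry": 0, "rz": -16}]'

```text
time: 50.25
eef_pos: [579.6, -61.1, 82.7]
tcp_rot: [[0.907, -0.421, 0.001], [-0.421, -0.907, -0.0], [0.001, -0.0, -1.0]]
wrist_force: [0.4, -0.1, 4.5]
finger_gap: 16.0
```

```bash
python3 -c "
from h import *
go(578.6,-61,81)"
```

```text
pos [579.6 -61.1  82.7] psi -24.9 q6 1.69 t 50.25 gap 16.0 F [ 0.4 -0.1  4.5] M [ 0.2   0.25 -0.01]
-> d [-0.0009  0.0003  0.0017] rot [0. 0. 0.] rows 0.0
```

>>> jog_arm --commands '[{"fingers": -1, "dx": 0, "dy": 0, "dz": 0, "rx": 0, "ry": 0, "rz": 3}, {"fingers": -1, "dx": 0, "dy": 0, "dz": 0, "rx": 0, "ry": 0, "rz": 5}, {"fingers": -1, "dx": 0, "dy": 0, "dz": 0, "rx": 0, "ry": 0, "rz": 5}]'

```text
time: 50.55
eef_pos: [579.5, -61.0, 82.6]
tcp_rot: [[0.868, -0.497, 0.001], [-0.497, -0.868, -0.001], [0.001, -0.0, -1.0]]
wrist_force: [-0.1, 1.7, 6.0]
finger_gap: 16.0
```

```bash
python3 -c "
from h import *
go(578.6,-61,81)"
```

```text
pos [579.5 -61.   82.6] psi -29.8 q6 1.78 t 50.55 gap 16.0 F [-0.1  1.7  6. ] M [0.27 0.2  0.61]
-> d [-0.0008  0.0004  0.0016] rot [0. 0. 0.] rows 0.0
```

Mz is rising at about −29°, gripped square. Now a height check with loose fingers: contact is expected at TCP ≈ 75 if the bolt is home.

>>> jog_arm --commands '[{"fingers": -1, "dx": 0, "dy": 0, "dz": 0, "rx": 0, "ry": 0, "rz": 7}, {"fingers": -1, "dx": 0, "dy": 0, "dz": 0, "rx": 0, "ry": 0, "rz": 7}, {"fingers": -0.55, "dx": 0, "dy": 0, "dz": 0, "rx": 0, "ry": 0, "rz": 0}, {"fingers": -0.55, "dx": 0, "dy": 0, "dz": 0, "rx": 0, "ry": 0, "rz": 0}, {"fingers": -0.55, "dx": 0, "dy": 0, "dz": 0, "rx": 0, "ry": 0, "rz": 0}]'

```text
time: 51.05
eef_pos: [578.4, -60.9, 81.2]
tcp_rot: [[0.866, -0.499, -0.001], [-0.499, -0.866, 0.0], [-0.001, 0.0, -1.0]]
wrist_force: [-0.5, -0.7, -0.6]
finger_gap: 20.2
```

>>> jog_arm --commands '[{"fingers": -0.55, "dx": 0, "dy": 0, "dz": 0.002, "rx": 0, "ry": 0, "rz": 0}, {"fingers": -0.55, "dx": 0, "dy": 0, "dz": 0.004, "rx": 0, "ry": 0, "rz": 0}, {"fingers": -0.55, "dx": 0, "dy": 0, "dz": 0.004, "rx": 0, "ry": 0, "rz": 0}]'

```text
time: 51.35
eef_pos: [578.5, -60.9, 77.3]
tcp_rot: [[0.867, -0.498, -0.001], [-0.498, -0.867, 0.0], [-0.001, 0.0, -1.0]]
wrist_force: [-0.5, -0.3, -0.3]
finger_gap: 20.8
```

>>> jog_arm --commands '[{"fingers": -0.55, "dx": 0, "dy": 0, "dz": 0.0015, "rx": 0, "ry": 0, "rz": 0}, {"fingers": -0.55, "dx": 0, "dy": 0, "dz": 0.0015, "rx": 0, "ry": 0, "rz": 0}]'

```text
time: 51.55
eef_pos: [578.8, -60.9, 76.2]
tcp_rot: [[0.867, -0.497, -0.0], [-0.497, -0.867, 0.0], [-0.0, 0.0, -1.0]]
wrist_force: [-0.6, -0.6, 0.4]
finger_gap: 20.5
```

>>> jog_arm --commands '[{"fingers": -0.55, "dx": 0, "dy": 0, "dz": 0.001, "rx": 0, "ry": 0, "rz": 0}, {"fingers": -0.55, "dx": 0, "dy": 0, "dz": 0.001, "rx": 0, "ry": 0, "rz": 0}]'

```text
time: 51.75
eef_pos: [578.9, -61.0, 75.3]
tcp_rot: [[0.868, -0.497, -0.0], [-0.497, -0.868, 0.0], [-0.0, 0.0, -1.0]]
wrist_force: [0.6, 0.9, 0.1]
finger_gap: 20.5
```

>>> jog_arm --commands '[{"fingers": -0.55, "dx": 0, "dy": 0, "dz": 0.001, "rx": 0, "ry": 0, "rz": 0}, {"fingers": -0.55, "dx": 0, "dy": 0, "dz": 0.001, "rx": 0, "ry": 0, "rz": 0}]'

```text
time: 51.95
eef_pos: [579.2, -60.9, 75.0]
tcp_rot: [[0.868, -0.497, 0.0], [-0.497, -0.868, 0.0], [0.0, -0.0, -1.0]]
wrist_force: [-0.8, 1.3, 4.2]
finger_gap: 20.5
```

Contact is at TCP 75.1, giving an origin of about 55, so the bolt is home. I'll raise, open and retreat.

>>> jog_arm --commands '[{"fingers": -0.55, "dx": 0, "dy": 0, "dz": -0.006, "rx": 0, "ry": 0, "rz": 0}, {"fingers": -0.55, "dx": 0, "dy": 0, "dz": -0.006, "rx": 0, "ry": 0, "rz": 0}, {"fingers": 0.2, "dx": 0, "dy": 0, "dz": -0.006, "rx": 0, "ry": 0, "rz": 0}, {"fingers": 0.2, "dx": 0, "dy": 0, "dz": -0.006, "rx": 0, "ry": 0, "rz": 0}, {"fingers": 0.2, "dx": 0, "dy": 0, "dz": -0.006, "rx": 0, "ry": 0, "rz": 0}, {"fingers": 0.2, "dx": 0, "dy": 0, "dz": -0.04, "rx": 0, "ry": 0, "rz": 0}, {"fingers": 0.2, "dx": 0, "dy": 0, "dz": -0.09, "rx": 0, "ry": 0, "rz": 0}, {"fingers": 0.2, "dx": 0, "dy": 0, "dz": -0.14, "rx": 0, "ry": 0, "rz": 0}, {"fingers": 0.2, "dx": -0.05, "dy": 0, "dz": -0.19, "rx": 0, "ry": 0, "rz": 0}, {"fingers": 0.2, "dx": -0.1, "dy": 0, "dz": -0.24, "rx": 0, "ry": 0, "rz": 0}, {"fingers": 0.2, "dx": -0.15, "dy": 0, "dz": -0.24, "rx": 0, "ry": 0, "rz": 0}, {"fingers": 0.2, "dx": -0.15, "dy": 0, "dz": -0.24, "rx": 0, "ry": 0, "rz": 0}]'

```text
time: 53.15
eef_pos: [447.5, 14.5, 316.3]
tcp_rot: [[0.868, -0.497, 0.003], [-0.497, -0.868, -0.0], [0.002, -0.001, -1.0]]
wrist_force: [-0.0, 0.1, 0.3]
finger_gap: 55.2
```

```bash
python3 -c "
from h import *
im,I=grab('wrist'); s,_=grab('side')
c=cv2.resize(s[140:270,200:420],None,fx=2,fy=2,interpolation=cv2.INTER_CUBIC)
out=np.zeros((384,512+440,3),np.uint8);out[:,:512]=im;out[:260,512:]=c
cv2.imwrite('pics/w17.png',cv2.resize(out,(800,323)));go(450,-200,300)"
```

```text
pos [447.6  15.1 317.1] psi -29.7 q6 1.85 t 53.25 gap 55.1 F [ 0.1 -0.6  0.1] M [ 0.02  0.14 -0.02]
-> d [0.1086 0.1857 0.0172] rot [0. 0. 0.] rows 4.3
```

View pics/w17.png

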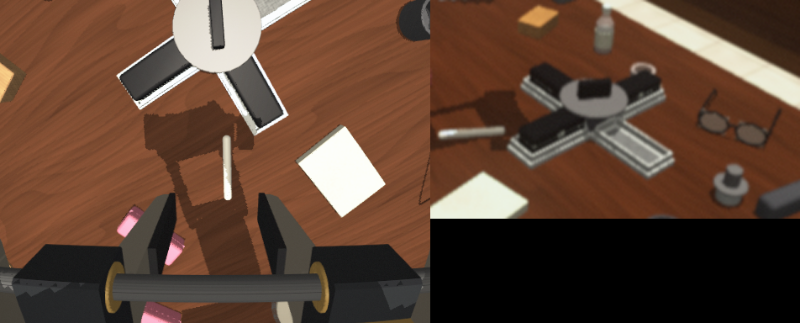

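The last view shows the flange level over the inner ends of the three cases, the plug upright in its holder, and the other things undisturbed. Handing in.

```bash
python3 -c "
from station import r
print(r.finish_job())"
```

```text
the job is handed in; nothing more can be done
None
```

The carrier is packed and the job is handed in, at about 53 s of robot time.

- **Plug:** it went from the hub into its cup; the close-up and the last side view show it seated and upright.
- **Cases:** I found three black cases on the table and laid them in the +x, +y and −x cradles; pictures show all three flat between the rails.
- **Box:** the unlisted brown box also holds some dark, case-like objects. I took these to be no part of the job and left them.
- **Bolt in the hub:** its lugs came to rest on the thread with the origin at about 68 mm. I turned it back about 75–85° with loose fingers until the upward force vanished. The fingertips then went down to 87 mm without touching the flange, so it had dropped into the thread start.
- **Bolt driven home:** I turned it forward to a firm stop, where the moment reached about 1.4 N m. The fingertips then touched the flange at a height that puts the origin at about 55 mm, which is home.

**What did not go smoothly:**
- **Re-gripping at the stop:** the bar sat skewed in the fingers at first, and squaring the grip probably turned the bolt back a few degrees. I turned it forward to the stop again before the height check.
- **Pictures:** I viewed 18, four over the budget of 14 and more than the one or two extra allowed.

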